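# Charge the glaze mill from the tipping tray

## Robot

A 7-joint arm with a two-finger parallel gripper is mounted at the origin on the work surface. World frame = base frame: x ahead of the robot, y to its left, z up, the work surface at z = 0. Lengths are in m, angles in rad, forces in N, time in s.
With the tool pointing down it reaches from about 0.425 to 0.95 m from the base axis. Payload 16.7 kg.
Tool frame: the origin (TCP) lies midway between the tips of the shut fingers; the grasp point (between the pads) lies 19 mm behind it (env.hold_point_z is the distance from the TCP to the grasp point, in m); z points along the fingers, y is the line along which they close (so a half turn about z gives the same grasp; the last joint's range is limited). The gripper opens to 94 mm and grips with 3 to 60 N. Pads are 16 mm wide; open, the fingers measure 119 mm over their backs; the gripper's body (75 mm by 177 mm) begins 78 mm behind the grasp point.
Start: joints at [-1.391, 0.426, 0.074, 1.606, -0.034, 1.111, -0.067], TCP at [0.219, 0.639, 0.205] pointing down, gripper open.
Joint ranges: [-2.85, 2.85], [-0.5, 2.14], [-1.23, 1.37], [0.21, 2.46], [-1.02, 4.16], [0.16, 2.05], [-2.73, 2.73]. Speed limits (rad/s): [1.89, 1.89, 2.39, 2.39, 3.01, 3.01, 3.01].

## Interface

Orientations are given as a unit quaternion [w, x, y, z].
In Python, from station import env gives the robot as it stands. The module is installed in compiled form; this text tells all that it offers.
- The arm moves only by the tool move_arm, never from a script. Its argument "increments" is a list of rows, each a list of 7 numbers: the shift along the world's x, y, z in mm, then the turn, a rotation vector about the world's x, y, z in rad, then the closure in counts, from 0 (fully open) to 255 (shut). A call has 1 to 5 rows; each row shifts and turns the commanded pose from where the row before left it; what a row does not reach is not made up. A row lasts 1/12 s, in which the tool goes at most 41.7 mm and 7.16 degrees, less where a joint would pass 70% of its speed; a pose out of reach is approached as far as the arm can. A call with a gripper value outside its range is refused whole. The fingers move at their own pace and stop on an object; "newtons" is the grip in N (left out, the last holds). Time passes only in rows, so rows that do not move let the fingers close. It gives the time, the measured TCP pose, the force, the opening and the grip force at its end, in the units of the state.
- env.read_state(): the state, without advancing time (a new reading comes with each control period).
- env.camera(name): name is "side" or "top"; returns the picture (384x512x3 uint8, red, green, blue); there is no depth.
- env.calibration(name): a dict with "K" (3x3 intrinsics, pixels), "position" and "orientation" of the camera in the world. Camera axes: x right, y down, z forward; pixel columns grow to the right and rows downward; lengths in m; the calibration is good to about 2 mm. A picture is of the moment at which its call begins. calibration takes no time and is no camera call.
- env.job_done(): hands the job in; it is judged then, once.
The state is a dict: "time_s": time; "q": joint angles; "qvel": joint speeds; "joint_torque": joint torques, N m; "eef_pos": TCP position; "orientation": TCP orientation; "wrist_force": force on the tool from outside, world axes, zero at the start; "ft_torque": the same for the moment, N m; "width": finger opening in m; "grip_force": force on a finger pad.
Only numpy, scipy, OpenCV 4.12 (cv2) and the standard library are available. Lean on these libraries where they do the work, as an engineer would, in place of code of your own. Each camera call takes 0.05 s, during which the arm holds its last target. There are 200 camera calls.

## Task

Load every white grinding piece that lies on the bench onto the clamped aluminium tray, then back both clamps off as far as they go (one has a left-hand thread, so feel which way each one loosens), and lift the tray by its red handle to tip all the pieces into the blue mill bowl. Let the tray back down level, and leave the timer dial at its third click clockwise from its anticlockwise end stop. Leave the pot, the can and the mallet alone.

Things in the scene. Friction and masses are not known exactly. Their poses are not given: they have to be found in the camera images.
- b1: white porcelain grinding piece, a squat cylinder 32 mm in diameter and 26 mm tall, about 70 g; origin at the centre of its underside, z along its axis. Lies upright on the bench at the start, to the robot's right; may be absent.
- b2: white porcelain grinding piece, a squat cylinder 32 mm in diameter and 26 mm tall, about 70 g; origin at the centre of its underside, z along its axis. Lies upright on the bench at the start, to the robot's right; may be absent.
- b3: white porcelain grinding piece, a squat cylinder 32 mm in diameter and 26 mm tall, about 70 g; origin at the centre of its underside, z along its axis. Lies upright on the bench at the start, to the robot's right; may be absent.
- b4: white porcelain grinding piece, a squat cylinder 32 mm in diameter and 26 mm tall, about 70 g; origin at the centre of its underside, z along its axis. Lies upright on the bench at the start, to the robot's right; may be absent.
- t1: white porcelain grinding piece, a squat cylinder 32 mm in diameter and 26 mm tall, about 70 g; origin at the centre of its underside, z along its axis. Stands on the tray, in its row nearest the handle, at the start.
- t2: white porcelain grinding piece, a squat cylinder 32 mm in diameter and 26 mm tall, about 70 g; origin at the centre of its underside, z along its axis. Stands on the tray, in its row nearest the handle, at the start.
- stand: fixed green block under the tray; origin on the bench under the centre of the level tray, axes as point tray_mid. The tray on it is aluminium, inside 215 mm (x) by 140 mm (y), with walls 5 mm thick and 18 mm above the floor on three sides. Two pieces stand on it at the start at x = -75 mm, y = +38 and -38 mm; the rest of the tray is empty.
- tray_mid (a point): centre of the upper face of the tray's floor, 90 mm above the bench when level; it turns with the tray. x points from the handle to the open pouring edge (no wall), which is the hinge line, 110 mm from this point; y along the hinge, z up.
- tray_handle (a point): middle of the tray's red handle: a round bar 12 mm thick and 90 mm long along the tray's y, 9 mm higher than the tray's floor (99 mm above the bench when level), 265 mm from the hinge line and 39 mm clear of the tray's end wall. It may turn between the fingers.
- tray (a joint): tilt of the tray in rad: 0 level (resting), grows to 1.05 as the handle is lifted, about the level hinge line at the pouring edge, 87 mm above the bench (3 mm below the floor's upper face). It falls back level when let go. Lifting takes about 3 to 8 N at the handle. A clamp that is still tight holds it down. Pieces slide off from about 0.5 to 0.7 rad.
- bowl_in (a point): centre of the mill bowl's inner floor, 5 mm above the bench. Blue fixed steel bowl below the tray's pouring edge, inside 160 by 160 mm, walls 5 mm thick, rim 72 mm above the bench. Axes parallel to those of the level tray; it lies 180 mm from the tray's centre along the tray's x.
- clampA_post: fixed post of clamp clampA, beside one long side of the tray; origin on the bench on the screw's axis. The screw carries a flat steel bar (52 x 14 x 8 mm) that holds down the tray's ear, and a wing grip. The two clamps look alike, but one has a right-hand and one a left-hand thread. Which side each stands on changes from start to start: try both ways.
- clampB_post: fixed post of clamp clampB, beside one long side of the tray; origin on the bench on the screw's axis. The screw carries a flat steel bar (52 x 14 x 8 mm) that holds down the tray's ear, and a wing grip. The two clamps look alike, but one has a right-hand and one a left-hand thread. Which side each stands on changes from start to start: try both ways.
- clampA_grip (a point): Wing grip of this clamp (see body clampA_post): upright black bar 44 mm long, 14 mm thick. This point lies on the screw's axis, 136 mm above the bench when tight; the grip reaches from 18 mm below to 12 mm above it. Its y axis runs along the grip's length, x across its flat sides, z up.
- clampB_grip (a point): Wing grip of this clamp (see body clampA_post): upright black bar 44 mm long, 14 mm thick. This point lies on the screw's axis, 136 mm above the bench when tight; the grip reaches from 18 mm below to 12 mm above it. Its y axis runs along the grip's length, x across its flat sides, z up.
- clampA (a joint): turn of clamp clampA in rad: 0 screwed down tight (a hard stop; so at the start), growing as it loosens, whichever hand its thread has, to the end stop at 2.0. Drag about 0.12 N m; the grip rises 2 mm per rad. Past about 1.2 its bar is clear of the tray's ear; backed right off is above 1.7.
- clampB (a joint): turn of clamp clampB in rad: 0 screwed down tight (a hard stop; so at the start), growing as it loosens, whichever hand its thread has, to the end stop at 2.0. Drag about 0.12 N m; the grip rises 2 mm per rad. Past about 1.2 its bar is clear of the tray's ear; backed right off is above 1.7.
- dial_grip (a point): timer dial on a fixed grey box (90 x 90 mm, 45 mm high): an upright grey wing grip 44 mm long, 14 mm thick, 38 mm tall, yellow mark at its pointer end, on a black disc. This point lies on the vertical turning axis, 78 mm above the bench, 13 mm below the grip's top, 24 mm above the disc; its x axis runs along the grip (pointer end at -x), y across its flat sides.
- dial (a joint): turn of the timer dial in rad, growing clockwise seen from above. It clicks into a notch every 30 degrees (0.524 rad), held with about 0.1 N m: the notch at the anticlockwise end stop (red dot) is 0, the third click from it is 1.571 (third white dot), the eighth and last 4.19. At the start it rests at the fifth to eighth click.
- pot: bystander: terracotta pot, 100 mm across, 85 mm tall; origin at the centre of its underside.
- can: bystander: can, 52 mm across, 90 mm tall; origin at the centre of its underside.
- mallet: bystander: mallet lying flat, 200 mm long, 52 mm high; origin below its middle.

How it is judged:
By the outcome, as a careful person would: the job done as asked, in the order asked, and still so for the second after the job is handed in, with the robot touching nothing.
Of b1, b2, b3, b4 only 2 to 4 are there at a start; the rules pass over those that are not, and their reading is None.
At some moment in a run one of b1, b2, b3, b4 may be knocked a few centimetres aside while the robot is not near it.
It also fails if it takes over 210 s, if anything falls off the work surface, if the arm or the gripper's body presses on something with over 40 N, if the wrist force passes 120 N, or if a joint passes its speed limit or range.

## Working session

There is one attempt and no reset: what is moved stays moved. The work goes in short steps, Python scripts to look and compute and a tool call to move; the robot and the scene stay as the last step left them, time stands still between calls to the robot, and variables do not carry over. Pictures are saved under pics/ and viewed, at most 14 in all, crops included, and the job is handed in when it is done.

Besides the shell and the picture viewer there is one more tool, called by a JSON object that holds its "name" and its "arguments". move_arm: Moves the arm, as the interface text tells. Its arguments: {"type":"object","properties":{"increments":{"type":"array"},"newtons":{"type":"number"}},"required":["increments"]}

```bash
mkdir -p pics
cat > h.py <<'E'
import numpy as np, cv2
from scipy.spatial.transform import Rotation as R
from station import env
def snap(name,fn,crop=None,scale=1):
    im=env.camera(name)[:,:,::-1].copy()
    np.save('pics/'+fn+'.npy',im)
    if crop: im=im[crop[1]:crop[3],crop[0]:crop[2]]
    if scale!=1: im=cv2.resize(im,None,fx=scale,fy=scale,interpolation=cv2.INTER_CUBIC)
    cv2.imwrite('pics/'+fn+'.png',im)
def cam(n):
    c=env.calibration(n); o=np.array(c['orientation'])
    M=R.from_quat(o[[1,2,3,0]]).as_matrix() if o.shape==(4,) else o
    return np.array(c['K']),np.array(c['position']),M
def pt(n,u,v,z):
    K,p,M=cam(n); d=M@np.linalg.solve(K,[u,v,1]); return np.round(p+d*(z-p[2])/d[2],4)
def px(n,X):
    K,p,M=cam(n); x=K@(M.T@(np.array(X)-p)); return np.round(x[:2]/x[2],1)
E
python3 - <<'E'
from h import *
snap('top','t0',scale=1.5); snap('side','s0',scale=1.5)
for n in('top','side'): print(cam(n))
s=env.read_state(); print(s['eef_pos'],s['orientation'],s['wrist_force'],s['width'],s['time_s'],env.hold_point_z)
E
```

```text
(array([[478.16789641,   0.        , 256.38824313],
       [  0.        , 478.16789641, 196.8399465 ],
       [  0.        ,   0.        ,   1.        ]]), array([0.35743454, 0.02168839, 1.38429085]), array([[ 0.02904986, -0.98097959,  0.19192486],
       [-0.9994581 , -0.03147929, -0.00962056],
       [ 0.01547923, -0.19154138, -0.98136247]]))
(array([[362.14113582,   0.        , 256.27813004],
       [  0.        , 362.14113582, 190.92458493],
       [  0.        ,   0.        ,   1.        ]]), array([ 0.45039907, -0.79615154,  0.72592477]), array([[ 0.97272275, -0.15202516,  0.17521072],
       [-0.23149511, -0.58783402,  0.77515236],
       [-0.01484784, -0.79456876, -0.60699261]]))
[0.21849337 0.63824323 0.20487142] [-5.17737640e-05  1.64174004e-01  9.86431231e-01 -5.65385234e-04] [-0.02668112  0.14265461 -0.0227058 ] 0.09377637259428123 0.1 0.0188
```

View pics/t0.png

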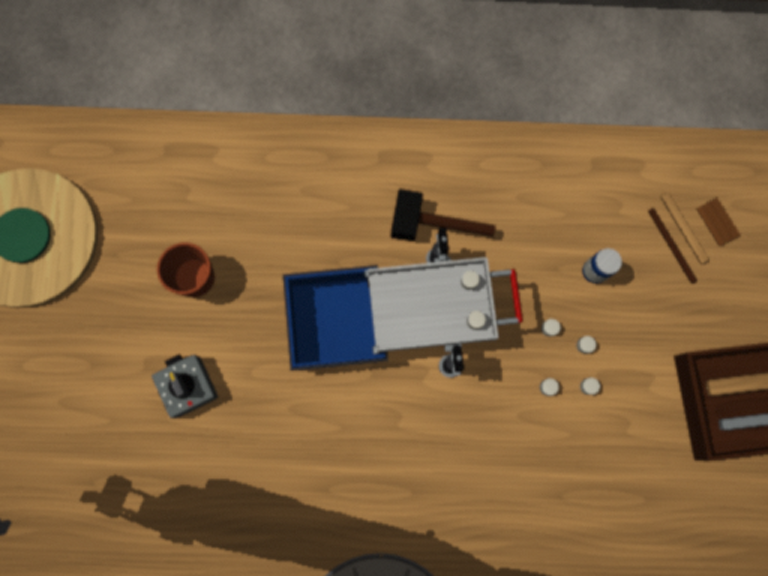

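View pics/s0.png

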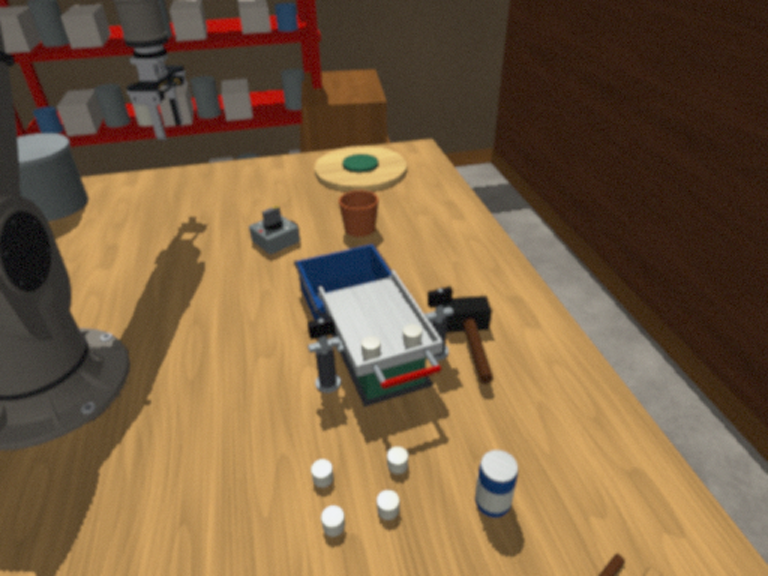

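The four bench pieces are at 768-scale pixels (552,327), (587,345), (550,387) and (591,386). The tray handle is at (517,296), the clamp grips at (441,243) and (456,358), and the dial at (180,383).

Run:
```python
from h import *
im=np.load('pics/t0.npy')
hsv=cv2.cvtColor(im,cv2.COLOR_BGR2HSV)
m=((hsv[...,1]<60)&(hsv[...,2]>170)).astype(np.uint8)
n,l,st,c=cv2.connectedComponentsWithStats(m)
for i in range(1,n):
    if st[i,4]>25: print(st[i],c[i].round(1),pt('top',*c[i],0.024))
m=((hsv[...,1]>180)&(hsv[...,2]>120)&((hsv[...,0]<5)|(hsv[...,0]>175))).astype(np.uint8)
n,l,st,c=cv2.connectedComponentsWithStats(m)
for i in range(1,n):
    if st[i,4]>5:
        print('red',st[i],c[i].round(1),pt('top',*c[i],0.102))
        if st[i,4]>50: print(cv2.minAreaRect(np.argwhere(l==i)[:,::-1].astype(np.float32)))
a=cv2.resize(im[148:255,240:360],(480,428),interpolation=cv2.INTER_CUBIC)
b=cv2.resize(im[225:285,95:150],(314,343),interpolation=cv2.INTER_CUBIC)
o=np.zeros((428,794,3),np.uint8); o[:,:480]=a;o[:343,480:]=b
cv2.imwrite('pics/z0.png',o)
```

```text
[308 181  10  10  79] [312.9 185.3] [ 0.6631 -0.1554  0.024 ]
[313 207  10  11  77] [317.1 212.2] [ 0.5841 -0.1683  0.024 ]
[363 213   9   9  65] [367.3 217.3] [ 0.5736 -0.3134  0.024 ]
[387 225   9   9  63] [391.2 229. ] [ 0.5418 -0.3816  0.024 ]
[362 253   9  10  68] [366.2 257.4] [ 0.4584 -0.3084  0.024 ]
[390 253   9   9  63] [393.7 256.9] [ 0.4622 -0.3869  0.024 ]
red [341 180   7  34 100] [343.6 197. ] [ 0.6153 -0.2298  0.102 ]
((343.48553466796875, 196.65606689453125), (33.37655258178711, 3.1932013034820557), 81.25383758544922)
```

View pics/z0.png

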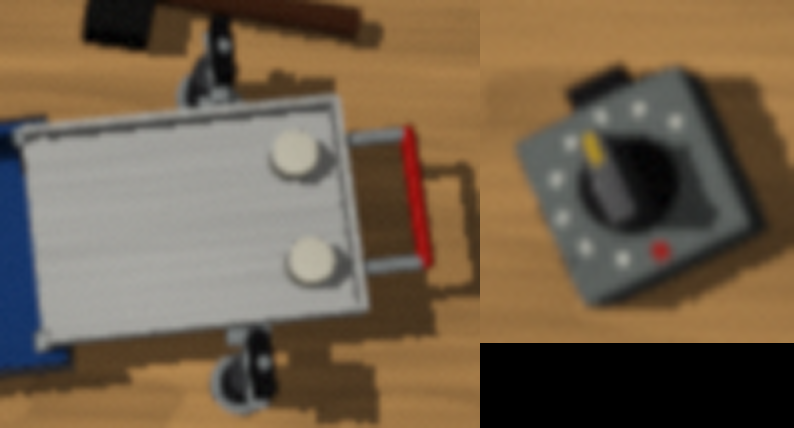

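The zoom shows the dial pointer at the sixth dot. The red dot is at the lower right, and counting clockwise the third is at the left. The clamp grips run roughly along the tray's y.

Run:
```python
from h import *
t1=pt('top',312.9,185.3,.116);t2=pt('top',317.1,212.2,.116)
print('t',t1,t2)
yd=(t2-t1)[:2]; print('t1-t2 heading',np.degrees(np.arctan2(-yd[1],-yd[0])),np.linalg.norm(yd))
f=lambda x,y:(240+x/4,148+y/4)
g=lambda x,y:(95+(x-480)*55/314,225+y*60/343)
ha=pt('top',*f(409,130),.105);hb=pt('top',*f(427,266),.105);print('handle',ha,hb,(ha+hb)/2,np.degrees(np.arctan2(*(ha-hb)[[1,0]])))
for n,p in(('U',(222,46)),('L',(263,363))): print(n,pt('top',*f(*p),.148))
c=pt('top',*g(631,183),.045);print('dial c',c, 'top',pt('top',*g(606,182),.091))
for k,d in enumerate([(660,250),(623,260),(586,247),(562,218),(555,180),(571,143),(600,116),(640,107),(676,122)]):
    v=pt('top',*g(*d),.045)-c; print(k,np.degrees(np.arctan2(v[1],v[0])).round(1),np.hypot(*v[:2]).round(4))
v=pt('top',*g(590,140),.091)-pt('top',*g(622,214),.091);print('ptr',np.degrees(np.arctan2(v[1],v[0])),v)
```

```text
t [ 0.6424 -0.1435  0.116 ] [ 0.5686 -0.1553  0.116 ]
t1-t2 heading 9.084220924701441 0.0747374069659899
handle [ 0.661  -0.2258  0.105 ] [ 0.5667 -0.2375  0.105 ] [ 0.61385 -0.23165  0.105  ] 7.072664130526103
U [ 0.7044 -0.0922  0.148 ]
L [ 0.4926 -0.1217  0.148 ]
dial c [0.4374 0.3777 0.045 ] top [0.4348 0.3772 0.091 ]
0 -152.4 0.0358
1 178.8 0.037
2 148.5 0.0367
3 119.2 0.0365
4 89.5 0.0369
5 59.1 0.0358
6 29.2 0.0365
7 -2.0 0.0369
8 -32.8 0.0358
ptr 27.76548554399731 [0.034  0.0179 0.    ]
```

{"name": "move_arm", "arguments": {"increments": [[10, -40, 0, 0, 0, 0.1, 90], [10, -40, 0, 0, 0, 0.1, 90], [10, -40, 0, 0, 0, 0.1, 90], [10, -40, 0, 0, 0, 0.1, 90], [10, -40, 0, 0, 0, 0, 90]], "newtons": 20}}

```text
time_s: 0.52
eef_pos: [0.2687, 0.4364, 0.2051]
orientation: [-0.0, -0.039, 0.999, -0.0]
wrist_force: [1.1, 0.5, 0.6]
width: 0.064
grip_force: 0.0
```

{"name": "move_arm", "arguments": {"increments": [[23, -30, 0, 0, 0, 0.06, 90], [23, -30, 0, 0, 0, 0, 90], [23, -30, 0, 0, 0, 0, 90], [23, -30, 0, 0, 0, 0, 90], [23, -30, 0, 0, 0, 0, 90]]}}

```text
time_s: 0.93
eef_pos: [0.3843, 0.2868, 0.2055]
orientation: [0.0, -0.065, 0.998, 0.0]
wrist_force: [0.7, -0.1, 0.4]
width: 0.0612
grip_force: 0.0
```

{"name": "move_arm", "arguments": {"increments": [[23, -30, 0, 0, 0, 0, 90], [23, -30, 0, 0, 0, 0, 90], [20, -30, 0, 0, 0, 0, 90], [8, -37, 0, 0, 0, 0, 90], [8, -37, 0, 0, 0, 0, 90]]}}

```text
time_s: 1.35
eef_pos: [0.466, 0.1228, 0.2052]
orientation: [-0.0, -0.065, 0.998, -0.0]
wrist_force: [-0.2, -0.2, 1.5]
width: 0.0609
grip_force: 0.0
```

{"name": "move_arm", "arguments": {"increments": [[8, -37, 0, 0, 0, 0, 90], [8, -37, 0, 0, 0, 0, 90], [8, -37, 0, 0, 0, 0, 90], [8, -37, 0, 0, 0, 0, 90], [8, -37, 0, 0, 0, 0, 90]]}}

```text
time_s: 1.77
eef_pos: [0.5055, -0.0623, 0.2055]
orientation: [0.0, -0.065, 0.998, 0.0]
wrist_force: [1.8, -0.4, -0.1]
width: 0.0608
grip_force: 0.0
```

{"name": "move_arm", "arguments": {"increments": [[8, -37, 0, 0, 0, 0, 90], [8, -37, 0, 0, 0, 0, 90], [8, -37, 0, 0, 0, 0, 90], [0, 0, 0, 0, 0, 0, 90]]}}

```text
time_s: 2.1
eef_pos: [0.5295, -0.1786, 0.2056]
orientation: [0.0, -0.062, 0.998, -0.001]
wrist_force: [-0.2, -0.3, -1.6]
width: 0.0611
grip_force: 0.0
```

```bash
cat >> h.py <<'E'
def tray(x,y,m=(.594,-.076),h=np.radians(97.9)):
    c,s=np.cos(h),np.sin(h); return np.array([m[0]+c*x-s*y,m[1]+s*x+c*y]).round(4)
def whites():
    for n in('top','side'):
        im=env.camera(n)[:,:,::-1]; hsv=cv2.cvtColor(im,cv2.COLOR_BGR2HSV)
        m=((hsv[...,1]<60)&(hsv[...,2]>150)).astype(np.uint8)
        k,l,st,c=cv2.connectedComponentsWithStats(m)
        for i in range(1,k):
            if 30<st[i,4]<600:
                p=pt(n,*c[i],.024 if n=='top' else .019)
                if .3<p[0]<.8 and -.6<p[1]<.3: print(n,st[i,4],p[:2],'on tray:',pt(n,*c[i],.114)[:2])
E
python3 - <<'E'
from h import *
whites(); s=env.read_state(); print(s['eef_pos'],s['q'].__repr__(),s['wrist_force'])
for a in(-15,45):
  for b in(35,-35): print(a,b,tray(a,b))
E
```

```text
top 112 [ 0.7156 -0.4336] on tray: [ 0.6919 -0.4035]
top 43 [ 0.6834 -0.0291] on tray: [ 0.6618 -0.0257]
top 93 [ 0.4621 -0.3872] on tray: [ 0.4552 -0.3601]
side 141 [ 0.5745 -0.3102] on tray: [ 0.5578 -0.3755]
side 400 [ 0.718  -0.3637] on tray: [ 0.682  -0.4218]
side 149 [ 0.4593 -0.3051] on tray: [ 0.4581 -0.3711]
side 187 [ 0.463  -0.3838] on tray: [ 0.4613 -0.4392]
[ 0.529185   -0.17299586  0.20502992] array([-0.26902587,  0.25766019,  0.56123931,  1.89896934, -0.15793796,
        1.02947398,  2.05710601]) [-0.00215322  0.84158445  0.22302947]
-15 35 [-32.0122 -19.7442]
-15 -35 [ 37.3235 -10.1231]
45 35 [-40.2588  39.6864]
45 -35 [29.0768 49.3075]
```

{"name": "move_arm", "arguments": {"increments": [[11, -35, 0, 0, 0, 0, 90], [11, -35, 0, 0, 0, 0, 90], [11, -35, 0, 0, 0, 0, 90], [12, -34, -20, 0, 0, 0, 90], [0, 0, -40, 0, 0, 0, 90]]}}

```text
time_s: 2.62
eef_pos: [0.5775, -0.3168, 0.1485]
orientation: [0.003, -0.064, 0.998, -0.003]
wrist_force: [-0.4, -0.6, -2.0]
width: 0.0606
grip_force: 0.0
```

{"name": "move_arm", "arguments": {"increments": [[0, 0, -40, 0, 0, 0, 90], [0, 0, -40, 0, 0, 0, 90], [0, 0, 0, 0, 0, 0, 90]]}}

```text
time_s: 2.87
eef_pos: [0.5712, -0.3066, 0.0583]
orientation: [-0.005, -0.066, 0.998, 0.002]
wrist_force: [-0.9, 1.8, -0.8]
width: 0.061
grip_force: 0.0
```

Run:
```python
from h import *
snap('top','t1',(280,150,430,290),4); snap('side','s1',(160,230,400,384),3)
s=env.read_state(); print(s['eef_pos'],s['q'].__repr__(),s['wrist_force'])
```

```text
[ 0.57432451 -0.30924389  0.0654075 ] array([ 0.03016885,  0.58865949,  0.50355913,  1.79117928, -0.36207648,
        0.85710535,  2.40541995]) [-1.25377473 -0.13062893  1.03408822]
```

View pics/s1.png

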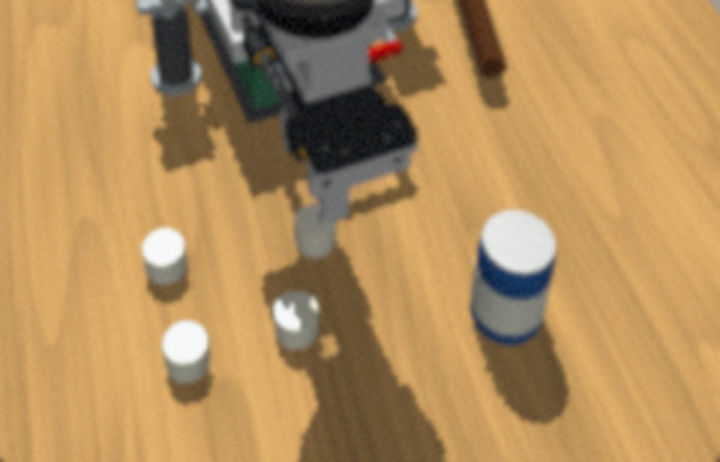

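{"name": "move_arm", "arguments": {"increments": [[0, 0, 0, 0, 0, -0.12, 90], [0, 0, 0, 0, 0, -0.12, 90], [0, 0, 0, 0, 0, -0.12, 90], [0, 0, 0, 0, 0, -0.12, 90], [0, 0, 0, 0, 0, -0.12, 90]]}}

```text
time_s: 3.38
eef_pos: [0.5766, -0.3103, 0.0693]
orientation: [0.002, 0.235, 0.972, 0.0]
wrist_force: [0.7, 0.9, -1.3]
width: 0.0611
grip_force: 0.0
```

{"name": "move_arm", "arguments": {"increments": [[0, 0, 0, 0, 0, -0.12, 90], [0, 0, 0, 0, 0, -0.12, 90], [0, 0, 0, 0, 0, -0.12, 90], [0, 0, 0, 0, 0, -0.12, 90], [0, 0, 0, 0, 0, -0.12, 90]]}}

```text
time_s: 3.8
eef_pos: [0.5768, -0.3099, 0.0692]
orientation: [0.002, 0.512, 0.859, 0.001]
wrist_force: [0.0, -0.4, 0.5]
width: 0.0608
grip_force: 0.0
```

{"name": "move_arm", "arguments": {"increments": [[0, 0, 0, 0, 0, -0.12, 90], [0, 0, 0, 0, 0, -0.12, 90], [0, -1, -10, 0, 0, -0.12, 90], [0, -1, -30, 0, 0, 0, 90], [0, 0, 0, 0, 0, 0, 90]]}}

```text
time_s: 4.22
eef_pos: [0.5753, -0.3104, 0.0248]
orientation: [-0.001, 0.655, 0.756, 0.001]
wrist_force: [-0.1, 1.5, -0.6]
width: 0.0609
grip_force: 0.0
```

{"name": "move_arm", "arguments": {"increments": [[0, 0, -20, 0, 0, 0, 90], [0, 0, 0, 0, 0, 0, 90], [0, 0, 0, 0, 0, 0, 255], [0, 0, 0, 0, 0, 0, 255], [0, 0, 0, 0, 0, 0, 255]], "newtons": 20}}

```text
time_s: 4.63
eef_pos: [0.5755, -0.3126, 0.0074]
orientation: [0.001, 0.655, 0.755, 0.001]
wrist_force: [-0.2, 0.7, 0.8]
width: 0.0445
grip_force: 0.0
```

{"name": "move_arm", "arguments": {"increments": [[0, 0, 0, 0, 0, 0, 255], [0, 0, 0, 0, 0, 0, 255], [0, 0, 0, 0, 0, 0, 255]]}}

```text
time_s: 4.88
eef_pos: [0.575, -0.3125, 0.0063]
orientation: [0.0, 0.656, 0.755, 0.0]
wrist_force: [-1.3, 2.4, 8.6]
width: 0.0313
grip_force: 20.0
```

{"name": "move_arm", "arguments": {"increments": [[0, 0, 35, 0, 0, 0, 255], [0, 0, 40, 0, 0, 0, 255], [0, 0, 40, 0, 0, 0, 255], [0, 10, 30, 0, 0, 0, 255], [-2, 38, 0, 0, 0, 0, 255]]}}

```text
time_s: 5.3
eef_pos: [0.5735, -0.2709, 0.1571]
orientation: [0.004, 0.658, 0.753, 0.0]
wrist_force: [1.1, -1.1, -0.3]
width: 0.0315
grip_force: 20.0
```

{"name": "move_arm", "arguments": {"increments": [[-3, 38, 0, 0, 0, 0, 255], [-3, 38, 0, 0, 0, 0, 255], [-3, 38, 0, 0, 0, 0, 255], [-3, 38, 0, 0, 0, 0, 255], [-3, 38, 0, 0, 0, 0, 255]]}}

```text
time_s: 5.72
eef_pos: [0.5571, -0.0727, 0.1507]
orientation: [-0.0, 0.656, 0.755, 0.0]
wrist_force: [0.6, 1.0, -0.7]
width: 0.0318
grip_force: 20.0
```

{"name": "move_arm", "arguments": {"increments": [[0, 38, 0, 0, 0, 0, 255], [0, 0, 0, 0, 0, 0, 255], [0, 0, -35, 0, 0, 0, 255], [0, 0, -5, 0, 0, 0, 255], [0, 0, 0, 0, 0, 0, 255]]}}

```text
time_s: 6.13
eef_pos: [0.5563, -0.0367, 0.1094]
orientation: [-0.001, 0.656, 0.755, -0.001]
wrist_force: [0.1, -0.8, -0.9]
width: 0.0315
grip_force: 20.0
```

{"name": "move_arm", "arguments": {"increments": [[0, 0, -11, 0, 0, 0, 255], [0, 0, 0, 0, 0, 0, 255], [0, 0, 0, 0, 0, 0, 145], [0, 0, 0, 0, 0, 0, 145], [0, 0, 0, 0, 0, 0, 145]]}}

```text
time_s: 6.55
eef_pos: [0.558, -0.0367, 0.1001]
orientation: [0.0, 0.656, 0.755, 0.0]
wrist_force: [-1.3, -0.7, -0.8]
width: 0.0403
grip_force: 0.0
```

{"name": "move_arm", "arguments": {"increments": [[0, 0, 20, 0, 0, 0, 145], [0, 0, 35, 0, 0, 0, 145], [0, -38, 0, 0, 0, 0, 120], [0, -38, 0, 0, 0, 0, 90], [0, -38, 0, 0, 0, 0, 90]]}}

```text
time_s: 6.97
eef_pos: [0.5583, -0.1505, 0.1554]
orientation: [0.001, 0.654, 0.756, 0.001]
wrist_force: [0.2, -0.4, 0.5]
width: 0.0572
grip_force: 0.0
```

{"name": "move_arm", "arguments": {"increments": [[0, -38, 0, 0, 0, 0, 90], [0, -38, 0, 0, 0, 0, 90], [0, -38, 0, 0, 0, 0, 90], [0, -38, 0, 0, 0, 0, 90], [0, 0, 0, 0, 0, 0, 90]]}}

```text
time_s: 7.38
eef_pos: [0.5552, -0.311, 0.1558]
orientation: [0.002, 0.659, 0.752, -0.001]
wrist_force: [-1.7, -0.3, -0.2]
width: 0.0608
grip_force: 0.0
```

Run:
```python
from h import *
whites(); s=env.read_state(); print(s['eef_pos'],s['q'].__repr__(),s['wrist_force'],s['time_s'])
```

```text
top 51 [ 0.6834 -0.0297] on tray: [ 0.6618 -0.0263]
top 45 [ 0.4563 -0.3914] on tray: [ 0.4498 -0.364 ]
side 217 [0.5421 0.0822] on tray: [ 0.5298 -0.0358]
side 130 [ 0.6135 -0.0611] on tray: [ 0.5916 -0.1599]
side 87 [ 0.6103 -0.0967] on tray: [ 0.5889 -0.1907]
side 404 [ 0.7178 -0.3638] on tray: [ 0.6819 -0.4219]
side 155 [ 0.4591 -0.3055] on tray: [ 0.4579 -0.3714]
side 178 [ 0.5428 -0.3792] on tray: [ 0.5303 -0.4352]
side 190 [ 0.4629 -0.3839] on tray: [ 0.4612 -0.4393]
[ 0.55675525 -0.30480617  0.15487101] array([-0.29632122,  0.60940435,  1.00369239,  1.78875556, -0.58142084,
        1.07228704,  1.05533488]) [ 0.58701849  0.09009673 -0.51880343] 7.4833
```

{"name": "move_arm", "arguments": {"increments": [[-7, -38, 0, 0, 0, 0, 90], [-7, -38, 0, 0, 0, 0, 90], [0, 0, -35, 0, 0, 0, 90], [0, 0, -35, 0, 0, 0, 90], [0, 0, -35, 0, 0, 0, 90]]}}

```text
time_s: 7.9
eef_pos: [0.5444, -0.3775, 0.0487]
orientation: [0.0, 0.655, 0.755, 0.0]
wrist_force: [1.3, -0.2, -0.4]
width: 0.0611
grip_force: 0.0
```

{"name": "move_arm", "arguments": {"increments": [[0, 0, -25, 0, 0, 0, 90], [0, 0, -18, 0, 0, 0, 90], [0, 0, 0, 0, 0, 0, 90], [0, 0, 0, 0, 0, 0, 255], [0, 0, 0, 0, 0, 0, 255]]}}

```text
time_s: 8.32
eef_pos: [0.5445, -0.3782, 0.0079]
orientation: [0.001, 0.655, 0.755, 0.0]
wrist_force: [1.0, 0.2, 0.6]
width: 0.0509
grip_force: 0.0
```

{"name": "move_arm", "arguments": {"increments": [[0, 0, 0, 0, 0, 0, 255], [0, 0, 0, 0, 0, 0, 255], [0, 0, 0, 0, 0, 0, 255], [0, 0, 0, 0, 0, 0, 255]]}}

```text
time_s: 8.65
eef_pos: [0.5441, -0.3785, 0.0075]
orientation: [0.001, 0.656, 0.755, 0.0]
wrist_force: [-1.7, 1.9, 8.8]
width: 0.0315
grip_force: 20.0
```

{"name": "move_arm", "arguments": {"increments": [[0, 0, 35, 0, 0, 0, 255], [0, 0, 40, 0, 0, 0, 255], [0, 0, 40, 0, 0, 0, 255], [0, 0, 33, 0, 0, 0, 255], [8, 39, 0, 0, 0, 0, 255]]}}

```text
time_s: 9.07
eef_pos: [0.5505, -0.3481, 0.1621]
orientation: [0.005, 0.659, 0.752, -0.0]
wrist_force: [1.8, -0.6, -0.5]
width: 0.0316
grip_force: 20.0
```

{"name": "move_arm", "arguments": {"increments": [[8, 39, 0, 0, 0, 0, 255], [8, 39, 0, 0, 0, 0, 255], [8, 39, 0, 0, 0, 0, 255], [8, 39, 0, 0, 0, 0, 255], [8, 39, 0, 0, 0, 0, 255]]}}

```text
time_s: 9.48
eef_pos: [0.5917, -0.1424, 0.1549]
orientation: [0.0, 0.656, 0.755, 0.0]
wrist_force: [1.1, 0.1, -1.0]
width: 0.0315
grip_force: 20.0
```

{"name": "move_arm", "arguments": {"increments": [[8, 39, 0, 0, 0, 0, 255], [8, 39, 0, 0, 0, 0, 255], [9, 39, 0, 0, 0, 0, 255], [0, 0, 0, 0, 0, 0, 255], [0, 0, -25, 0, 0, 0, 255]]}}

```text
time_s: 9.9
eef_pos: [0.6193, -0.0246, 0.1324]
orientation: [0.002, 0.654, 0.757, 0.002]
wrist_force: [1.2, -1.1, -1.8]
width: 0.0315
grip_force: 20.0
```

{"name": "move_arm", "arguments": {"increments": [[0, 0, -20, 0, 0, 0, 255], [0, 0, 0, 0, 0, 0, 255]]}}

```text
time_s: 10.07
eef_pos: [0.6149, -0.0268, 0.1067]
orientation: [-0.001, 0.655, 0.755, -0.001]
wrist_force: [-0.6, -0.6, -0.9]
width: 0.0316
grip_force: 20.0
```

{"name": "move_arm", "arguments": {"increments": [[0, 0, -12, 0, 0, 0, 255], [0, 0, 0, 0, 0, 0, 255], [0, 0, 0, 0, 0, 0, 145], [0, 0, 0, 0, 0, 0, 145], [0, 0, 0, 0, 0, 0, 145]]}}

```text
time_s: 10.48
eef_pos: [0.617, -0.0276, 0.0983]
orientation: [0.0, 0.656, 0.755, 0.0]
wrist_force: [-0.4, 1.6, 0.2]
width: 0.0403
grip_force: 0.0
```

{"name": "move_arm", "arguments": {"increments": [[0, 0, 20, 0, 0, 0, 145], [0, 0, 40, 0, 0, 0, 145], [-17, -31, 0, 0, 0, 0, 120], [-17, -31, 0, 0, 0, 0, 90], [-17, -31, 0, 0, 0, 0, 90]]}}

```text
time_s: 10.9
eef_pos: [0.5654, -0.1211, 0.1584]
orientation: [0.0, 0.655, 0.756, 0.001]
wrist_force: [-0.1, -0.7, -0.5]
width: 0.0571
grip_force: 0.0
```

{"name": "move_arm", "arguments": {"increments": [[-17, -31, 0, 0, 0, 0, 90], [-17, -31, 0, 0, 0, 0, 90], [-17, -31, 0, 0, 0, 0, 90], [-17, -31, 0, 0, 0, 0, 90], [0, 0, 0, 0, 0, 0, 90]]}}

```text
time_s: 11.32
eef_pos: [0.4939, -0.2504, 0.1588]
orientation: [0.001, 0.658, 0.753, -0.0]
wrist_force: [-0.9, 0.3, 0.2]
width: 0.061
grip_force: 0.0
```

Run:
```python
from h import *
whites(); s=env.read_state(); print(s['eef_pos'],s['q'].__repr__(),s['wrist_force'],s['time_s'])
```

```text
top 181 [ 0.7109 -0.4286] on tray: [ 0.6875 -0.3989]
top 45 [ 0.6834 -0.0293] on tray: [ 0.6618 -0.026 ]
side 41 [0.5425 0.0409] on tray: [ 0.5301 -0.0716]
side 113 [ 0.5471 -0.0221] on tray: [ 0.5341 -0.1261]
side 404 [ 0.7178 -0.3638] on tray: [ 0.6819 -0.4219]
side 152 [ 0.4592 -0.305 ] on tray: [ 0.458 -0.371]
side 47 [ 0.4698 -0.3831] on tray: [ 0.4672 -0.4386]
[ 0.49704429 -0.24576947  0.1581281 ] array([-0.48298206,  0.48161144,  1.09182663,  1.96866017, -0.51159246,
        0.99966134,  0.98989159]) [ 0.38655985 -0.00189688  0.94178455] 11.4167
```

{"name": "move_arm", "arguments": {"increments": [[-19, -30, 0, 0, 0, 0, 90], [-19, -30, 0, 0, 0, 0, 90], [0, 0, -35, 0, 0, 0, 90], [0, 0, -35, 0, 0, 0, 90], [0, 0, -35, 0, 0, 0, 90]]}}

```text
time_s: 11.83
eef_pos: [0.4607, -0.3038, 0.0515]
orientation: [0.001, 0.655, 0.755, 0.001]
wrist_force: [0.5, 1.1, 0.3]
width: 0.0609
grip_force: 0.0
```

{"name": "move_arm", "arguments": {"increments": [[0, 0, -27, 0, 0, 0, 90], [0, 0, -18, 0, 0, 0, 90], [0, 0, 0, 0, 0, 0, 90], [0, 0, 0, 0, 0, 0, 255], [0, 0, 0, 0, 0, 0, 255]]}}

```text
time_s: 12.25
eef_pos: [0.4605, -0.3044, 0.0086]
orientation: [0.001, 0.655, 0.755, 0.0]
wrist_force: [-0.3, 0.7, -0.3]
width: 0.0507
grip_force: 0.0
```

{"name": "move_arm", "arguments": {"increments": [[0, 0, 0, 0, 0, 0, 255], [0, 0, 0, 0, 0, 0, 255], [0, 0, 0, 0, 0, 0, 255], [0, 0, 0, 0, 0, 0, 255]]}}

```text
time_s: 12.58
eef_pos: [0.4603, -0.3044, 0.0084]
orientation: [0.001, 0.655, 0.755, 0.0]
wrist_force: [-1.3, 2.2, 11.0]
width: 0.0314
grip_force: 20.0
```

{"name": "move_arm", "arguments": {"increments": [[0, 0, 35, 0, 0, 0, 255], [0, 0, 40, 0, 0, 0, 255], [0, 0, 40, 0, 0, 0, 255], [0, 0, 32, 0, 0, 0, 255], [23, 31, 0, 0, 0, 0, 255]]}}

```text
time_s: 13.0
eef_pos: [0.481, -0.28, 0.1609]
orientation: [0.004, 0.659, 0.752, 0.001]
wrist_force: [1.0, -2.3, -0.7]
width: 0.0313
grip_force: 20.0
```

{"name": "move_arm", "arguments": {"increments": [[23, 31, 0, 0, 0, 0, 255], [23, 31, 0, 0, 0, 0, 255], [24, 31, 0, 0, 0, 0, 255], [24, 31, 0, 0, 0, 0, 255], [24, 31, 0, 0, 0, 0, 255]]}}

```text
time_s: 13.42
eef_pos: [0.6016, -0.1163, 0.1549]
orientation: [0.0, 0.655, 0.755, 0.0]
wrist_force: [0.4, -1.3, -1.4]
width: 0.0314
grip_force: 20.0
```

{"name": "move_arm", "arguments": {"increments": [[24, 31, 0, 0, 0, 0, 255], [0, 0, 0, 0, 0, 0, 255], [0, 0, -25, 0, 0, 0, 255], [0, 0, -20, 0, 0, 0, 255], [0, 0, 0, 0, 0, 0, 255]]}}

```text
time_s: 13.83
eef_pos: [0.6228, -0.0867, 0.1066]
orientation: [-0.002, 0.655, 0.755, -0.001]
wrist_force: [-1.5, -0.4, -1.7]
width: 0.0313
grip_force: 20.0
```

{"name": "move_arm", "arguments": {"increments": [[0, 0, -11, 0, 0, 0, 255], [0, 0, 0, 0, 0, 0, 255], [0, 0, 0, 0, 0, 0, 145], [0, 0, 0, 0, 0, 0, 145], [0, 0, 0, 0, 0, 0, 145]]}}

```text
time_s: 14.25
eef_pos: [0.625, -0.0876, 0.0993]
orientation: [0.0, 0.656, 0.755, 0.0]
wrist_force: [-0.1, -0.7, -0.3]
width: 0.0405
grip_force: 0.0
```

{"name": "move_arm", "arguments": {"increments": [[0, 0, 20, 0, 0, 0, 145], [0, 0, 40, 0, 0, 0, 145], [-20, -35, 0, 0, 0, 0, 120], [-20, -35, 0, 0, 0, 0, 90], [-20, -35, 0, 0, 0, 0, 90]]}}

```text
time_s: 14.67
eef_pos: [0.5643, -0.1932, 0.1595]
orientation: [0.001, 0.655, 0.756, 0.0]
wrist_force: [0.4, -0.8, -0.1]
width: 0.057
grip_force: 0.0
```

{"name": "move_arm", "arguments": {"increments": [[-20, -35, 0, 0, 0, 0, 90], [-20, -35, 0, 0, 0, 0, 90], [-20, -35, 0, 0, 0, 0, 90], [-20, -35, 0, 0, 0, 0, 90], [0, 0, 0, 0, 0, 0, 90]]}}

```text
time_s: 15.08
eef_pos: [0.4794, -0.3397, 0.1601]
orientation: [0.001, 0.659, 0.752, -0.001]
wrist_force: [-1.1, 0.4, -0.5]
width: 0.0611
grip_force: 0.0
```

Run:
```python
from h import *
whites(); s=env.read_state(); print(s['eef_pos'],s['q'].__repr__(),s['wrist_force'],s['time_s'])
```

```text
top 210 [ 0.708 -0.428] on tray: [ 0.6848 -0.3983]
top 47 [ 0.6833 -0.0298] on tray: [ 0.6618 -0.0264]
side 405 [ 0.7177 -0.3638] on tray: [ 0.6818 -0.4219]
side 190 [ 0.4629 -0.3839] on tray: [ 0.4612 -0.4393]
[ 0.48350194 -0.33421277  0.15917449] array([-0.26856496,  0.52753567,  1.04242284,  1.89367318, -0.53274401,
        1.02939131,  1.13963146]) [1.00482591 0.89768686 0.66793132] 15.1833
```

Cmd ≈ (.4845,-.333,.159). b4 at (.463,-.385).

{"name": "move_arm", "arguments": {"increments": [[-11, -26, 0, 0, 0, 0, 90], [-11, -26, 0, 0, 0, 0, 90], [0, 0, -35, 0, 0, 0, 90], [0, 0, -35, 0, 0, 0, 90], [0, 0, -35, 0, 0, 0, 90]]}}

```text
time_s: 15.6
eef_pos: [0.4639, -0.3836, 0.0526]
orientation: [0.001, 0.655, 0.756, 0.0]
wrist_force: [1.3, -0.1, -0.5]
width: 0.061
grip_force: 0.0
```

{"name": "move_arm", "arguments": {"increments": [[0, 0, -28, 0, 0, 0, 90], [0, 0, -18, 0, 0, 0, 90], [0, 0, 0, 0, 0, 0, 90], [0, 0, 0, 0, 0, 0, 255], [0, 0, 0, 0, 0, 0, 255]]}}

```text
time_s: 16.02
eef_pos: [0.4636, -0.3845, 0.0088]
orientation: [0.001, 0.655, 0.755, 0.0]
wrist_force: [0.8, 0.1, -0.0]
width: 0.0508
grip_force: 0.0
```

{"name": "move_arm", "arguments": {"increments": [[0, 0, 0, 0, 0, 0, 255], [0, 0, 0, 0, 0, 0, 255], [0, 0, 0, 0, 0, 0, 255], [0, 0, 0, 0, 0, 0, 255]]}}

```text
time_s: 16.35
eef_pos: [0.4632, -0.3846, 0.0084]
orientation: [0.001, 0.655, 0.755, 0.0]
wrist_force: [-0.0, 2.3, 9.5]
width: 0.0316
grip_force: 20.0
```

{"name": "move_arm", "arguments": {"increments": [[0, 0, 35, 0, 0, 0, 255], [0, 0, 40, 0, 0, 0, 255], [0, 0, 40, 0, 0, 0, 255], [0, 0, 32, 0, 0, 0, 255], [13, 36, 0, 0, 0, 0, 255]]}}

```text
time_s: 16.77
eef_pos: [0.4744, -0.3559, 0.1613]
orientation: [0.005, 0.659, 0.752, -0.0]
wrist_force: [0.8, -0.7, -1.0]
width: 0.0318
grip_force: 20.0
```

{"name": "move_arm", "arguments": {"increments": [[13, 36, 0, 0, 0, 0, 255], [13, 36, 0, 0, 0, 0, 255], [13, 36, 0, 0, 0, 0, 255], [13, 36, 0, 0, 0, 0, 255], [13, 36, 0, 0, 0, 0, 255]]}}

```text
time_s: 17.18
eef_pos: [0.541, -0.1664, 0.1549]
orientation: [0.0, 0.656, 0.755, 0.0]
wrist_force: [0.6, -0.4, -0.3]
width: 0.0316
grip_force: 20.0
```

{"name": "move_arm", "arguments": {"increments": [[13, 36, 0, 0, 0, 0, 255], [13, 37, 0, 0, 0, 0, 255], [0, 0, -25, 0, 0, 0, 255], [0, 0, -20, 0, 0, 0, 255], [0, 0, 0, 0, 0, 0, 255]]}}

```text
time_s: 17.6
eef_pos: [0.5652, -0.0938, 0.1069]
orientation: [-0.001, 0.655, 0.756, -0.001]
wrist_force: [-0.4, -0.0, -1.5]
width: 0.0313
grip_force: 20.0
```

{"name": "move_arm", "arguments": {"increments": [[0, 0, -11, 0, 0, 0, 255], [0, 0, 0, 0, 0, 0, 255], [0, 0, 0, 0, 0, 0, 145], [0, 0, 0, 0, 0, 0, 145], [0, 0, 0, 0, 0, 0, 145]]}}

```text
time_s: 18.02
eef_pos: [0.5669, -0.0958, 0.0992]
orientation: [0.0, 0.656, 0.755, 0.0]
wrist_force: [0.5, 0.3, 0.5]
width: 0.0409
grip_force: 0.0
```

{"name": "move_arm", "arguments": {"increments": [[0, 0, 25, 0, 0, 0, 145], [0, 0, 40, 0, 0, 0, 145], [0, 0, 40, 0, 0, 0, 130], [0, 0, 0, 0, 0, 0, 110]]}}

```text
time_s: 18.35
eef_pos: [0.5692, -0.0972, 0.21]
orientation: [0.003, 0.656, 0.755, 0.002]
wrist_force: [1.5, -0.2, 1.7]
width: 0.0498
grip_force: 0.0
```

{"name": "move_arm", "arguments": {"increments": [[0, 38, 0, 0, 0, -0.12, 110], [0, 38, 0, 0, 0, -0.12, 110], [0, 38, 0, 0, 0, -0.12, 110], [0, 38, 0, 0, 0, -0.12, 110], [0, 38, 0, 0, 0, -0.12, 110]]}}

```text
time_s: 18.77
eef_pos: [0.5665, 0.0965, 0.204]
orientation: [-0.0, 0.851, 0.525, 0.0]
wrist_force: [0.3, 0.6, 0.9]
width: 0.0537
grip_force: 0.0
```

{"name": "move_arm", "arguments": {"increments": [[0, 30, 0, 0, 0, -0.12, 110], [0, 20, 0, 0, 0, -0.12, 110], [0, 0, 0, 0, 0, -0.12, 110], [0, 0, 0, 0, 0, -0.12, 110], [0, 0, 0, 0, 0, -0.12, 110]]}}

```text
time_s: 19.18
eef_pos: [0.5666, 0.1451, 0.2038]
orientation: [0.0, 0.968, 0.251, 0.0]
wrist_force: [1.0, -0.7, 0.2]
width: 0.0533
grip_force: 0.0
```

{"name": "move_arm", "arguments": {"increments": [[0, 0, 0, 0, 0, -0.12, 110], [0, 0, 0, 0, 0, -0.12, 110], [0, 0, 0, 0, 0, -0.12, 110], [0, 0, 0, 0, 0, 0, 110]]}}

```text
time_s: 19.52
eef_pos: [0.5667, 0.1445, 0.2039]
orientation: [-0.0, 0.997, 0.072, 0.0]
wrist_force: [0.0, -0.1, -0.1]
width: 0.0539
grip_force: 0.0
```

Run:
```python
from h import *
im=env.camera('top')[:,:,::-1]; np.save('pics/t2.npy',im); si=env.camera('side')[:,:,::-1]
a=cv2.resize(im[148:255,250:350],(500,535),interpolation=cv2.INTER_CUBIC)
b=cv2.resize(si[180:280,200:310],(300,273),interpolation=cv2.INTER_CUBIC)
o=np.zeros((535,800,3),np.uint8); o[:,:500]=a;o[:273,500:]=b
cv2.imwrite('pics/z2.png',o)
s=env.read_state(); print(s['eef_pos'],s['orientation'],s['q'].__repr__(),s['wrist_force'],s['time_s'])
```

```text
[0.56668277 0.14454689 0.20373664] [-1.57643773e-04  9.96960060e-01  7.79140013e-02  1.47290228e-04] array([-1.26852811,  0.66530964,  1.3570476 ,  1.85996389, -0.70007899,
        1.21323908, -1.09523451]) [ 1.01243483  0.05366054 -0.7224106 ] 19.6167
```

View pics/z2.png

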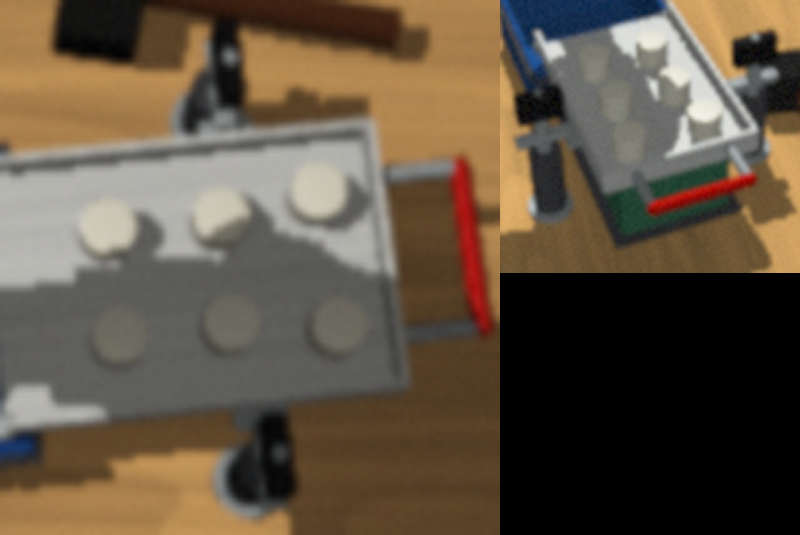

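{"name": "move_arm", "arguments": {"increments": [[-10, -38, 0, 0, 0, 0, 110], [-10, -38, 0, 0, 0, 0, 110], [-10, -38, 0, 0, 0, 0, 110], [-10, -38, 0, 0, 0, 0, 110], [-10, -38, 0, 0, 0, 0, 110]]}}

```text
time_s: 20.03
eef_pos: [0.5159, -0.047, 0.2036]
orientation: [-0.0, 0.997, 0.078, 0.0]
wrist_force: [0.4, -0.7, 0.2]
width: 0.0533
grip_force: 0.0
```

{"name": "move_arm", "arguments": {"increments": [[-11, -38, 0, 0, 0, 0, 110], [-12, -39, 0, 0, 0, 0, 110], [0, 0, 0, 0, 0, 0, 110], [0, 0, -30, 0, 0, 0, 110], [0, 0, 0, 0, 0, 0, 110]]}}

```text
time_s: 20.45
eef_pos: [0.4921, -0.1221, 0.171]
orientation: [-0.001, 0.997, 0.077, -0.001]
wrist_force: [-0.8, 0.8, -0.8]
width: 0.0535
grip_force: 0.0
```

Run:
```python
from h import *
si=env.camera('side')[:,:,::-1]
cv2.imwrite('pics/s3.png',cv2.resize(si[140:260,150:300],(750,600),interpolation=cv2.INTER_CUBIC))
s=env.read_state(); print(s['eef_pos'],s['orientation'],s['q'].__repr__(),s['wrist_force'],s['time_s'])
print(px('side',[.4935,-.123,.148]),pt('top',306.2,238.4,.148),pt('top',296.2,159.2,.148))
```

```text
[ 0.49248726 -0.12226766  0.17256275] [-4.16303989e-04  9.97042138e-01  7.68458512e-02 -1.23160054e-03] array([-0.87475516,  0.44815628,  1.280929  ,  2.05356947, -0.5096746 ,
        1.01682927, -0.75336472]) [-0.2338121   1.46941501 -0.04380972] 20.5
[212.9 214.4] [ 0.4935 -0.1228  0.148 ] [ 0.7053 -0.0941  0.148 ]
```

View pics/s3.png

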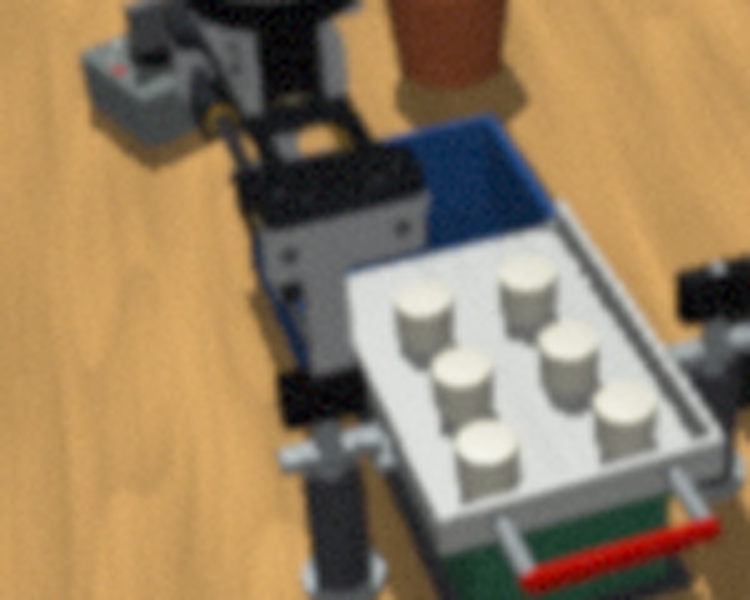

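{"name": "move_arm", "arguments": {"increments": [[1, -1, -30, 0, 0, 0, 110], [0, 0, -20, 0, 0, 0, 110], [0, 0, 0, 0, 0, 0, 110], [0, 0, 0, 0, 0, 0, 255], [0, 0, 0, 0, 0, 0, 255]], "newtons": 30}}

```text
time_s: 20.92
eef_pos: [0.4953, -0.1236, 0.125]
orientation: [0.0, 0.997, 0.076, 0.0]
wrist_force: [0.7, -0.0, -0.9]
width: 0.0434
grip_force: 0.0
```

{"name": "move_arm", "arguments": {"increments": [[0, 0, 0, 0, 0, 0, 255], [0, 0, 0, 0, 0, 0, 255], [0, 0, 0, 0, 0, 0, 255], [0, 0, 0, 0, 0, 0, 255], [0, 0, 0, 0, 0, 0, 255]]}}

```text
time_s: 21.33
eef_pos: [0.4947, -0.1222, 0.1237]
orientation: [-0.001, 0.997, 0.076, 0.0]
wrist_force: [-0.7, 7.9, 11.4]
width: 0.0141
grip_force: 30.0
```

```bash
cat > st.py <<'E'
from h import *
s=env.read_state(); q=s['orientation']; print(np.round(s['eef_pos'],4),'yaw',np.degrees(2*np.arctan2(q[2],q[1])-np.pi/2).round(2),'F',np.round(s['wrist_force'],1),'T',np.round(s['ft_torque'],2),'w',round(s['width'],4),s['grip_force'],np.round(s['q'],2),s['time_s'])
E
python3 st.py
```

```text
[ 0.4947 -0.1222  0.1237] yaw -81.27 F [-0.7  7.9 11.4] T [ 1.74  0.42 -0.18] w 0.0141 29.95863139629364 [-0.78  0.5   1.17  2.09 -0.59  0.93 -0.69] 21.3333
```

{"name": "move_arm", "arguments": {"increments": [[0, 0, 0, 0, 0, 0.1, 255], [0, 0, 0, 0, 0, 0.05, 255], [0, 0, 0, 0, 0, 0, 255]]}}

```text
time_s: 21.58
eef_pos: [0.4948, -0.1221, 0.1239]
orientation: [-0.001, 0.988, 0.153, 0.0]
wrist_force: [-3.3, 8.6, 11.9]
width: 0.0136
grip_force: 30.0
```

```bash
python3 st.py
```

```text
[ 0.4948 -0.1221  0.1239] yaw -72.45 F [-3.3  8.6 11.9] T [ 2.06  0.88 -0.03] w 0.0136 29.96812641620636 [-0.76  0.48  1.13  2.09 -0.55  0.91 -0.58] 21.5833
```

{"name": "move_arm", "arguments": {"increments": [[0, 0, 0.3, 0, 0, 0.11, 255], [0, 0, 0.2, 0, 0, 0.11, 255], [0, 0, 0.2, 0, 0, 0.11, 255], [0, 0, 0.2, 0, 0, 0.11, 255], [0, 0, 0.2, 0, 0, 0.11, 255]]}}

```text
time_s: 22.0
eef_pos: [0.4945, -0.1217, 0.125]
orientation: [-0.002, 0.909, 0.416, 0.0]
wrist_force: [-5.7, 11.4, 14.2]
width: 0.0139
grip_force: 30.0
```

{"name": "move_arm", "arguments": {"increments": [[0, 0, 0.3, 0, 0, 0.11, 255], [0, 0, 0.2, 0, 0, 0.11, 255], [0, 0, 0.2, 0, 0, 0.11, 255], [0, 0, 0.2, 0, 0, 0.11, 255], [0, 0, 0.2, 0, 0, 0.11, 255]]}}

```text
time_s: 22.42
eef_pos: [0.494, -0.1214, 0.126]
orientation: [-0.002, 0.762, 0.647, 0.0]
wrist_force: [-8.9, 13.5, 17.0]
width: 0.0138
grip_force: 30.0
```

```bash
python3 st.py
```

```text
[ 0.494  -0.1214  0.126 ] yaw -9.33 F [-8.9 13.5 17. ] T [ 3.26  2.15 -0.21] w 0.0138 29.97671663761139 [-0.57  0.34  0.84  2.09 -0.34  0.86  0.3 ] 22.4167
```

{"name": "move_arm", "arguments": {"increments": [[0, 0, 0.3, 0, 0, 0.11, 255], [0, 0, 0.2, 0, 0, 0.11, 255], [0, 0, 0.2, 0, 0, 0.11, 255], [0, 0, 0.2, 0, 0, 0.11, 255], [0, 0, 0.2, 0, 0, 0.11, 255]]}}

```text
time_s: 22.83
eef_pos: [0.4934, -0.1215, 0.127]
orientation: [-0.002, 0.558, 0.83, 0.001]
wrist_force: [-11.9, 13.1, 19.8]
width: 0.0138
grip_force: 30.0
```

{"name": "move_arm", "arguments": {"increments": [[0, 0, 0, 0, 0, 0.11, 255], [0, 0, 0, 0, 0, 0.06, 255], [0, 0, 0, 0, 0, 0.0, 255]]}}

```text
time_s: 23.08
eef_pos: [0.4934, -0.1216, 0.1273]
orientation: [-0.002, 0.486, 0.874, 0.001]
wrist_force: [-13.5, 13.1, 25.5]
width: 0.0137
grip_force: 30.0
```

```bash
python3 st.py
```

```text
[ 0.4934 -0.1216  0.1273] yaw 31.85 F [-13.5  13.1  25.5] T [ 3.17  3.29 -0.03] w 0.0137 29.994058907032013 [-0.44  0.29  0.66  2.08 -0.24  0.85  0.92] 23.0833
```

{"name": "move_arm", "arguments": {"increments": [[0, 0, 0, 0, 0, 0.08, 255], [0, 0, 0, 0, 0, 0, 255], [0, 0, 0, 0, 0, 0, 120], [0, 0, 0, 0, 0, 0, 110], [0, 0, 0, 0, 0, 0, 110]]}}

```text
time_s: 23.5
eef_pos: [0.4947, -0.1236, 0.1269]
orientation: [0.0, 0.453, 0.892, -0.0]
wrist_force: [-0.6, 0.1, 0.5]
width: 0.0309
grip_force: 0.0
```

```bash
python3 st.py
```

```text
[ 0.4947 -0.1236  0.1269] yaw 36.13 F [-0.6  0.1  0.5] T [0.   0.05 0.08] w 0.0309 0.0 [-0.42  0.29  0.65  2.08 -0.23  0.84  0.99] 23.5
```

{"name": "move_arm", "arguments": {"increments": [[0, 0, 25, 0, 0, 0, 110], [0, 0, 35, 0, 0, 0, 110], [0, 0, 20, 0, 0, -0.12, 110], [0, 0, 0, 0, 0, -0.12, 110], [0, 0, 0, 0, 0, -0.12, 110]]}}

```text
time_s: 23.92
eef_pos: [0.4954, -0.1236, 0.2081]
orientation: [0.001, 0.607, 0.794, 0.001]
wrist_force: [-0.2, 1.1, -1.1]
width: 0.0535
grip_force: 0.0
```

{"name": "move_arm", "arguments": {"increments": [[30, 4, 0, 0, 0, -0.12, 110], [35, 4, 0, 0, 0, -0.12, 110], [35, 4, 0, 0, 0, -0.12, 110], [35, 4, 0, 0, 0, -0.12, 110], [35, 4, 0, 0, 0, -0.12, 110]]}}

```text
time_s: 24.33
eef_pos: [0.6663, -0.103, 0.2065]
orientation: [0.0, 0.815, 0.58, -0.0]
wrist_force: [-0.5, -0.9, 0.1]
width: 0.0532
grip_force: 0.0
```

{"name": "move_arm", "arguments": {"increments": [[35, 6, 0, 0, 0, -0.12, 110], [0, 0, 0, 0, 0, -0.12, 110], [0, 0, 0, 0, 0, -0.12, 110], [0, 0, 0, 0, 0, -0.12, 110], [0, 0, 0, 0, 0, -0.12, 110]]}}

```text
time_s: 24.75
eef_pos: [0.6997, -0.0976, 0.2064]
orientation: [0.0, 0.95, 0.313, -0.0]
wrist_force: [-0.5, 0.1, -0.1]
width: 0.0532
grip_force: 0.0
```

{"name": "move_arm", "arguments": {"increments": [[0, 0, 0, 0, 0, -0.12, 110], [0, 0, 0, 0, 0, -0.12, 110], [0, 0, 0, 0, 0, -0.12, 110], [0, 0, 0, 0, 0, -0.12, 110], [0, 0, 0, 0, 0, 0, 110]]}}

```text
time_s: 25.17
eef_pos: [0.6997, -0.0973, 0.2063]
orientation: [0.0, 0.997, 0.078, -0.0]
wrist_force: [0.2, -0.2, 0.0]
width: 0.0532
grip_force: 0.0
```

```bash
python3 st.py
```

```text
[ 0.6997 -0.0973  0.2063] yaw -81.07 F [ 0.2 -0.2  0. ] T [-0.05  0.16 -0.04] w 0.0532 0.0 [-0.6   0.7   1.04  1.56 -0.63  1.25 -0.86] 25.1667
```

{"name": "move_arm", "arguments": {"increments": [[0, 0, 0, 0, 0, 0.12, 110], [0, 0, 0, 0, 0, 0.12, 110], [0, 0, 0, 0, 0, 0.12, 110], [0, 0, 0, 0, 0, 0.12, 110], [0, 0, 0, 0, 0, 0.12, 110]]}}

```text
time_s: 25.58
eef_pos: [0.6997, -0.0975, 0.2068]
orientation: [0.0, 0.926, 0.377, 0.0]
wrist_force: [0.3, 0.5, 1.4]
width: 0.0536
grip_force: 0.0
```

{"name": "move_arm", "arguments": {"increments": [[0, 0, 0, 0, 0, 0.12, 110], [0, 0, 0, 0, 0, 0.12, 110], [0, 0, 0, 0, 0, 0.12, 110], [0, 0, 0, 0, 0, 0.12, 110], [0, 0, 0, 0, 0, 0.12, 110]]}}

```text
time_s: 26.0
eef_pos: [0.6997, -0.0975, 0.2068]
orientation: [0.0, 0.774, 0.634, -0.0]
wrist_force: [0.5, -1.0, -0.0]
width: 0.0535
grip_force: 0.0
```

{"name": "move_arm", "arguments": {"increments": [[0, 0, 0, 0, 0, 0.12, 110], [0, 0, 0, 0, 0, 0.12, 110], [0, 0, 0, 0, 0, 0.12, 110], [0, 0, 0, 0, 0, 0.12, 110], [0, 0, 0, 0, 0, 0.12, 110]]}}

```text
time_s: 26.42
eef_pos: [0.6997, -0.0976, 0.2069]
orientation: [0.0, 0.552, 0.834, -0.0]
wrist_force: [0.3, -0.9, -0.5]
width: 0.0536
grip_force: 0.0
```

{"name": "move_arm", "arguments": {"increments": [[0, 0, 0, 0, 0, 0.12, 110], [0, 0, 0, 0, 0, 0.12, 110], [0, 0, 0, 0, 0, 0.12, 110], [0, 0, 0, 0, 0, 0.12, 110], [0, 0, 0, 0, 0, 0.12, 110]]}}

```text
time_s: 26.83
eef_pos: [0.6997, -0.0976, 0.2069]
orientation: [0.0, 0.281, 0.96, -0.0]
wrist_force: [-1.2, -0.4, 0.1]
width: 0.0536
grip_force: 0.0
```

{"name": "move_arm", "arguments": {"increments": [[0, 0, 0, 0, 0, 0.12, 110], [0, 0, 0, 0, 0, 0.12, 110], [0, 0, 0, 0, 0, 0.12, 110], [0, 0, 0, 0, 0, 0.12, 110], [0, 0, 0, 0, 0, 0.12, 110]]}}

```text
time_s: 27.25
eef_pos: [0.6997, -0.0976, 0.207]
orientation: [0.0, -0.015, 1.0, -0.0]
wrist_force: [-0.2, 0.3, -0.8]
width: 0.0534
grip_force: 0.0
```

{"name": "move_arm", "arguments": {"increments": [[5, 4, 0, 0, 0, 0.12, 110], [0, 0, -20, 0, 0, 0, 110], [0, 0, 0, 0, 0, 0, 110]]}}

```text
time_s: 27.5
eef_pos: [0.7036, -0.0932, 0.1842]
orientation: [-0.001, -0.072, 0.997, 0.0]
wrist_force: [0.5, -0.7, -0.1]
width: 0.0534
grip_force: 0.0
```

```bash
python3 st.py
```

```text
[ 0.7036 -0.0932  0.1842] yaw 98.29 F [ 0.5 -0.7 -0.1] T [ 0.08 -0.01 -0.02] w 0.0534 0.0 [-0.16  0.51  0.29  1.55 -0.16  1.11  1.88] 27.5
```

{"name": "move_arm", "arguments": {"increments": [[0, 0, -30, 0, 0, 0, 110], [0, 0, -32, 0, 0, 0, 110], [0, 0, 0, 0, 0, 0, 110], [0, 0, 0, 0, 0, 0, 255], [0, 0, 0, 0, 0, 0, 255]], "newtons": 30}}

```text
time_s: 27.92
eef_pos: [0.7053, -0.0937, 0.1267]
orientation: [0.001, -0.07, 0.998, -0.0]
wrist_force: [-0.5, 0.6, 0.1]
width: 0.0432
grip_force: 0.0
```

{"name": "move_arm", "arguments": {"increments": [[0, 0, 0, 0, 0, 0, 255], [0, 0, 0, 0, 0, 0, 255], [0, 0, 0, 0, 0, 0, 255], [0, 0, 0, 0, 0, 0, 255], [0, 0, 0, 0, 0, 0, 255]]}}

```text
time_s: 28.33
eef_pos: [0.7049, -0.0933, 0.1254]
orientation: [0.0, -0.07, 0.998, 0.0]
wrist_force: [0.2, 0.8, 5.0]
width: 0.0134
grip_force: 30.0
```

{"name": "move_arm", "arguments": {"increments": [[0, 0, 0, 0, 0, -0.1, 255], [0, 0, 0, 0, 0, -0.05, 255], [0, 0, 0, 0, 0, 0, 255]]}}

```text
time_s: 28.58
eef_pos: [0.705, -0.0933, 0.1256]
orientation: [0.0, 0.007, 1.0, 0.0]
wrist_force: [-1.4, 0.5, 6.8]
width: 0.0138
grip_force: 30.0
```

```bash
python3 st.py
```

```text
[ 0.705  -0.0933  0.1256] yaw 89.23 F [-1.4  0.5  6.8] T [0.2  0.48 0.01] w 0.0138 29.99739021062851 [-0.18  0.57  0.31  1.6  -0.2   1.    1.76] 28.5833
```

Turns freely clockwise; continue.

{"name": "move_arm", "arguments": {"increments": [[0, 0, 0.3, 0, 0, -0.11, 255], [0, 0, 0.2, 0, 0, -0.11, 255], [0, 0, 0.2, 0, 0, -0.11, 255], [0, 0, 0.2, 0, 0, -0.11, 255], [0, 0, 0.2, 0, 0, -0.11, 255]]}}

```text
time_s: 29.0
eef_pos: [0.705, -0.0932, 0.1267]
orientation: [0.0, 0.279, 0.96, 0.0]
wrist_force: [-1.9, 1.6, 6.1]
width: 0.0133
grip_force: 30.0
```

{"name": "move_arm", "arguments": {"increments": [[0, 0, 0.3, 0, 0, -0.11, 255], [0, 0, 0.2, 0, 0, -0.11, 255], [0, 0, 0.2, 0, 0, -0.11, 255], [0, 0, 0.2, 0, 0, -0.11, 255], [0, 0, 0.2, 0, 0, -0.11, 255]]}}

```text
time_s: 29.42
eef_pos: [0.7051, -0.0931, 0.1278]
orientation: [0.0, 0.529, 0.849, 0.0]
wrist_force: [0.0, 1.1, 6.4]
width: 0.0139
grip_force: 30.0
```

{"name": "move_arm", "arguments": {"increments": [[0, 0, 0.3, 0, 0, -0.11, 255], [0, 0, 0.2, 0, 0, -0.11, 255], [0, 0, 0.2, 0, 0, -0.11, 255], [0, 0, 0.2, 0, 0, -0.11, 255], [0, 0, 0.2, 0, 0, -0.11, 255]]}}

```text
time_s: 29.83
eef_pos: [0.7052, -0.093, 0.1289]
orientation: [0.0, 0.739, 0.673, 0.001]
wrist_force: [-0.3, 1.4, 6.3]
width: 0.0138
grip_force: 30.0
```

{"name": "move_arm", "arguments": {"increments": [[0, 0, 0, 0, 0, -0.11, 255], [0, 0, 0, 0, 0, -0.08, 255], [0, 0, 0, 0, 0, -0.05, 255], [0, 0, 0, 0, 0, 0, 255]]}}

```text
time_s: 30.17
eef_pos: [0.7054, -0.0931, 0.1292]
orientation: [0.0, 0.814, 0.581, 0.001]
wrist_force: [-0.5, 1.9, 11.8]
width: 0.0138
grip_force: 30.6
```

```bash
python3 st.py
```

```text
[ 0.7054 -0.0931  0.1292] yaw -18.99 F [-0.5  1.9 11.8] T [0.31 0.47 0.64] w 0.0138 30.63226193189621 [-0.47  0.68  0.78  1.61 -0.53  1.07  0.13] 30.1667
```

{"name": "move_arm", "arguments": {"increments": [[0, 0, 0, 0, 0, 0.02, 120], [0, 0, 0, 0, 0, 0, 110], [0, 0, 10, 0, 0, 0, 110], [0, 0, 35, 0, 0, 0, 110], [0, 0, 35, 0, 0, 0.12, 110]]}}

```text
time_s: 30.58
eef_pos: [0.7036, -0.0932, 0.2081]
orientation: [-0.001, 0.772, 0.636, -0.001]
wrist_force: [-0.4, 0.1, 0.4]
width: 0.044
grip_force: 0.0
```

{"name": "move_arm", "arguments": {"increments": [[-15, -23, 0, 0, 0, 0.12, 120], [-15, -23, 0, 0, 0, 0.12, 130], [-15, -23, 0, 0, 0, 0.12, 140], [-15, -23, 0, 0, 0, 0.12, 150], [-15, -23, 0, 0, 0, 0.12, 155]]}}

```text
time_s: 31.0
eef_pos: [0.6288, -0.2095, 0.2089]
orientation: [0.0, 0.546, 0.838, 0.0]
wrist_force: [0.7, -0.6, 0.5]
width: 0.0373
grip_force: 0.0
```

{"name": "move_arm", "arguments": {"increments": [[-15, -23, 0, 0, 0, 0.12, 155], [0, 0, 0, 0, 0, 0.12, 155], [0, 0, 0, 0, 0, 0.12, 155], [0, 0, 0, 0, 0, 0.12, 155], [0, 0, 0, 0, 0, 0.12, 155]]}}

```text
time_s: 31.42
eef_pos: [0.6144, -0.2319, 0.2089]
orientation: [0.0, 0.274, 0.962, -0.0]
wrist_force: [-0.3, -0.5, 0.6]
width: 0.0369
grip_force: 0.0
```

{"name": "move_arm", "arguments": {"increments": [[0, 0, 0, 0, 0, 0.12, 155], [0, 0, 0, 0, 0, 0.12, 155], [0, 0, 0, 0, 0, 0.12, 155], [0, 0, 0, 0, 0, 0.12, 155], [0, 0, 0, 0, 0, 0.12, 155]]}}

```text
time_s: 31.83
eef_pos: [0.6145, -0.2318, 0.2088]
orientation: [0.0, -0.023, 1.0, -0.0]
wrist_force: [-1.0, 0.7, 0.2]
width: 0.0367
grip_force: 0.0
```

{"name": "move_arm", "arguments": {"increments": [[0, 0, 0, 0, 0, 0.1, 155], [0, 0, -40, 0, 0, 0, 155], [0, 0, -15, 0, 0, 0, 155], [0, 0, 0, 0, 0, 0, 155]]}}

```text
time_s: 32.17
eef_pos: [0.6127, -0.231, 0.1502]
orientation: [-0.002, -0.07, 0.998, 0.001]
wrist_force: [-0.9, 0.8, -0.0]
width: 0.0373
grip_force: 0.0
```

```bash
python3 st.py
python3 - <<'E'
from h import *
im=env.camera('top')[:,:,::-1];si=env.camera('side')[:,:,::-1]
a=cv2.resize(im[140:255,250:360],(440,460),interpolation=cv2.INTER_CUBIC)
b=cv2.resize(si[150:290,190:310],(360,420),interpolation=cv2.INTER_CUBIC)
o=np.zeros((460,800,3),np.uint8); o[:,:440]=a;o[:420,440:]=b
cv2.imwrite('pics/z4.png',o)
E
```

```text
[ 0.6127 -0.231   0.1502] yaw 97.99 F [-0.9  0.8 -0. ] T [0.02 0.04 0.04] w 0.0373 0.0 [-0.01  0.47  0.37  1.72 -0.19  1.    2.14] 32.1667
```

View pics/z4.png

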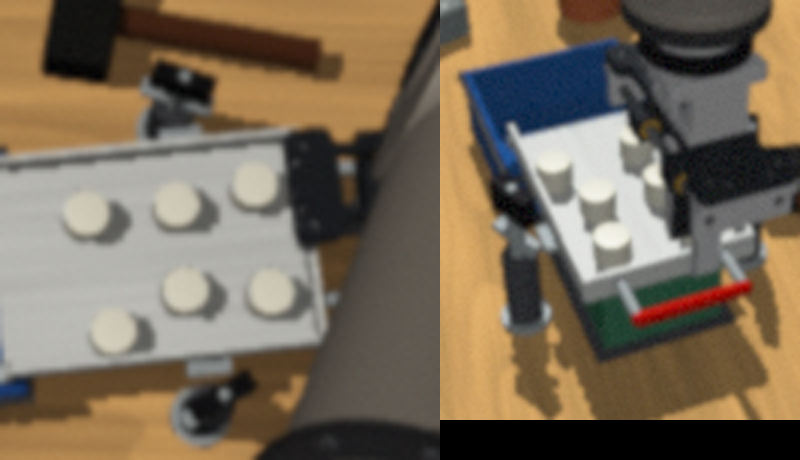

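Both grips have turned about 115° (U at (180,85), L at (212,400)). All six pieces are on the tray, and the fingers are above the red handle. Next is the descent and grip.

{"name": "move_arm", "arguments": {"increments": [[0, 0, -30, 0, 0, 0, 155], [0, 0, -25, 0, 0, 0, 155], [0, 0, -15, 0, 0, 0, 155], [0, 0, 0, 0, 0, 0, 155], [0, 0, 0, 0, 0, 0, 255]], "newtons": 30}}

```text
time_s: 32.68
eef_pos: [0.6152, -0.2318, 0.0844]
orientation: [0.0, -0.07, 0.998, -0.0]
wrist_force: [0.2, 0.2, 0.5]
width: 0.0329
grip_force: 0.0
```

{"name": "move_arm", "arguments": {"increments": [[0, 0, 0, 0, 0, 0, 255], [0, 0, 0, 0, 0, 0, 255], [0, 0, 0, 0, 0, 0, 255], [0, 0, 0, 0, 0, 0, 255], [0, 0, 0, 0, 0, 0, 255]]}}

```text
time_s: 33.1
eef_pos: [0.6154, -0.2316, 0.0844]
orientation: [0.001, -0.07, 0.998, -0.0]
wrist_force: [-1.0, 1.1, 8.7]
width: 0.0111
grip_force: 30.0
```

```bash
python3 st.py
python3 - <<'E'
import numpy as np
th=np.array([0,.1,.2,.3,.4,.5,.6,.7,.8,.9,1.0]);a0=np.arctan2(12,265);r=np.hypot(265,12)
d=r*(np.cos(a0)-np.cos(a0+th));z=r*(np.sin(a0+th)-np.sin(a0))
print(np.c_[th,d*-.1374,d*.9905,z].round(1)); print(np.diff(np.c_[d*-.1374,d*.9905,z],axis=0).round(1).tolist())
E
```

```text
[ 0.6154 -0.2316  0.0844] yaw 98.03 F [-1.   1.1  8.7] T [ 0.26  0.31 -0.  ] w 0.0111 30.00249445438385 [ 0.01  0.54  0.34  1.76 -0.23  0.87  2.17] 33.1
[[ 0.000e+00 -0.000e+00  0.000e+00  0.000e+00]
 [ 1.000e-01 -3.000e-01  2.500e+00  2.640e+01]
 [ 2.000e-01 -1.100e+00  7.600e+00  5.240e+01]
 [ 3.000e-01 -2.100e+00  1.520e+01  7.780e+01]
 [ 4.000e-01 -3.500e+00  2.530e+01  1.022e+02]
 [ 5.000e-01 -5.200e+00  3.780e+01  1.256e+02]
 [ 6.000e-01 -7.300e+00  5.260e+01  1.475e+02]
 [ 7.000e-01 -9.600e+00  6.940e+01  1.679e+02]
 [ 8.000e-01 -1.220e+01  8.810e+01  1.865e+02]
 [ 9.000e-01 -1.510e+01  1.086e+02  2.030e+02]
 [ 1.000e+00 -1.810e+01  1.307e+02  2.175e+02]]
[[-0.3, 2.5, 26.4], [-0.7, 5.1, 26.0], [-1.1, 7.6, 25.4], [-1.4, 10.1, 24.5], [-1.7, 12.5, 23.3], [-2.0, 14.7, 22.0], [-2.3, 16.8, 20.4], [-2.6, 18.8, 18.6], [-2.8, 20.5, 16.6], [-3.1, 22.0, 14.4]]
```

{"name": "move_arm", "arguments": {"increments": [[-0.1, 1, 13, 0, 0, 0, 255], [-0.2, 1.5, 13.4, 0, 0, 0, 255], [-0.3, 2.3, 13, 0, 0, 0, 255], [-0.4, 2.8, 13, 0, 0, 0, 255], [-1.1, 7.6, 25.4, 0, 0, 0, 255]]}}

```text
time_s: 33.52
eef_pos: [0.6131, -0.2175, 0.1607]
orientation: [0.001, -0.07, 0.998, -0.001]
wrist_force: [9.5, 0.7, -5.2]
width: 0.0112
grip_force: 30.0
```

```bash
python3 st.py
```

```text
[ 0.6131 -0.2175  0.1607] yaw 97.98 F [ 9.5  0.7 -5.2] T [-0.01 -2.15  0.08] w 0.0112 29.981631338596344 [-0.04  0.45  0.37  1.72 -0.19  1.    2.11] 33.5167
```

{"name": "move_arm", "arguments": {"increments": [[-0.7, 5, 12.3, 0, 0, 0, 255], [-0.7, 5.1, 12.2, 0, 0, 0, 255], [-0.8, 6, 11.8, 0, 0, 0, 255], [-0.9, 6.5, 11.5, 0, 0, 0, 255], [0, 0, 0, 0, 0, 0, 255]]}}

```text
time_s: 33.93
eef_pos: [0.6102, -0.1945, 0.2114]
orientation: [0.002, -0.07, 0.998, -0.001]
wrist_force: [5.0, -8.4, -0.2]
width: 0.011
grip_force: 30.0
```

```bash
python3 st.py
```

```text
[ 0.6102 -0.1945  0.2114] yaw 98.02 F [ 5.  -8.4 -0.2] T [-2.28 -1.15 -0.05] w 0.011 29.991357922554016 [-0.08  0.38  0.38  1.7  -0.16  1.09  2.06] 33.9333
```

{"name": "move_arm", "arguments": {"increments": [[-1, 7.2, 11.1, 0, 0, 0, 255], [-1, 7.5, 10.9, 0, 0, 0, 255], [0, 0, 0, 0, 0, 0, 255], [-1.1, 8.2, 10.4, 0, 0, 0, 255], [-1.2, 8.6, 10, 0, 0, 0, 255]]}}

```text
time_s: 34.35
eef_pos: [0.6062, -0.165, 0.2527]
orientation: [0.002, -0.069, 0.998, -0.002]
wrist_force: [7.2, -11.3, 5.3]
width: 0.0107
grip_force: 30.0
```

{"name": "move_arm", "arguments": {"increments": [[0, 0, 0, 0, 0, 0, 255], [0, 0, 0, 0, 0, 0, 255], [-1.3, 9.2, 9.5, 0, 0, 0, 255], [-1.3, 9.6, 9.1, 0, 0, 0, 255], [0, 0, 0, 0, 0, 0, 255]]}}

```text
time_s: 34.77
eef_pos: [0.6037, -0.1455, 0.2731]
orientation: [0.002, -0.069, 0.998, -0.002]
wrist_force: [4.4, -14.3, 12.4]
width: 0.0109
grip_force: 30.0
```

{"name": "move_arm", "arguments": {"increments": [[0, 0, 0, 0, 0, 0, 255], [-1.4, 10, 8.5, 0, 0, 0, 255], [-1.4, 10.5, 8.1, 0, 0, 0, 255], [-1.5, 10.8, 7.4, 0, 0, 0, 255], [-1.6, 11.2, 7, 0, 0, 0, 255]]}}

```text
time_s: 35.18
eef_pos: [0.5976, -0.1039, 0.3034]
orientation: [0.002, -0.069, 0.998, -0.002]
wrist_force: [3.3, -13.0, 15.1]
width: 0.0109
grip_force: 30.0
```

{"name": "move_arm", "arguments": {"increments": [[0, 0, 0, 0, 0, 0, 255], [0, 0, 0, 0, 0, 0, 255], [0, 0, 0, 0, 0, 0, 255], [0, 0, 0, 0, 0, 0, 255], [0, 0, 0, 0, 0, 0, 255]]}}

```text
time_s: 35.6
eef_pos: [0.5977, -0.104, 0.3032]
orientation: [0.002, -0.069, 0.998, -0.002]
wrist_force: [0.3, -12.8, 17.9]
width: 0.0113
grip_force: 30.0
```

```bash
python3 st.py
python3 - <<'E'
from h import *
im=env.camera('top')[:,:,::-1];si=env.camera('side')[:,:,::-1]
a=cv2.resize(im[140:270,180:360],(450,325),interpolation=cv2.INTER_CUBIC)
b=cv2.resize(si[130:290,180:320],(350,400),interpolation=cv2.INTER_CUBIC)
o=np.zeros((400,800,3),np.uint8); o[:325,:450]=a;o[:400,450:]=b
cv2.imwrite('pics/z5.png',o)
E
```

```text
[ 0.5977 -0.104   0.3032] yaw 97.89 F [  0.3 -12.8  17.9] T [-3.2  -0.28 -0.01] w 0.0113 29.999778270721436 [-0.23  0.25  0.37  1.66 -0.09  1.24  1.86] 35.6
```

View pics/z5.png

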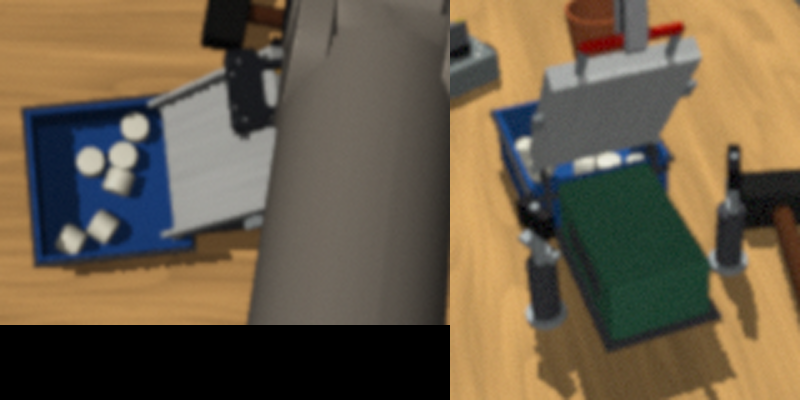

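All six pieces are in the bowl, at the white spots between (71,240) and (135,127). Lowering the tray.

{"name": "move_arm", "arguments": {"increments": [[3.1, -22, -14.4, 0, 0, 0, 255], [2.8, -20.5, -16.6, 0, 0, 0, 255], [2.6, -18.8, -18.6, 0, 0, 0, 255], [2.3, -16.8, -20.4, 0, 0, 0, 255], [2, -14.7, -22, 0, 0, 0, 255]]}}

```text
time_s: 36.12
eef_pos: [0.6094, -0.1956, 0.2085]
orientation: [0.001, -0.069, 0.998, -0.0]
wrist_force: [2.4, 0.1, -1.0]
width: 0.0109
grip_force: 30.0
```

{"name": "move_arm", "arguments": {"increments": [[1.7, -12.5, -23.3, 0, 0, 0, 255], [1.4, -10.1, -24.5, 0, 0, 0, 255], [1.1, -7.6, -25.4, 0, 0, 0, 255], [0.7, -5.1, -26, 0, 0, 0, 255], [0.1, -1.2, -13, 0, 0, 0, 255]]}}

```text
time_s: 36.53
eef_pos: [0.6137, -0.2312, 0.0937]
orientation: [-0.001, -0.07, 0.998, -0.0]
wrist_force: [3.2, -4.4, -0.9]
width: 0.011
grip_force: 30.0
```

{"name": "move_arm", "arguments": {"increments": [[0.1, -1, -9, 0, 0, 0, 255], [0, 0, -2, 0, 0, 0, 255], [0, 0, 0, 0, 0, 0, 255]]}}

```text
time_s: 36.78
eef_pos: [0.6138, -0.2317, 0.0848]
orientation: [-0.001, -0.07, 0.998, -0.0]
wrist_force: [-1.3, -3.8, -2.8]
width: 0.011
grip_force: 30.0
```

```bash
python3 st.py
```

```text
[ 0.6138 -0.2317  0.0848] yaw 98.0 F [-1.3 -3.8 -2.8] T [-0.95  0.34  0.02] w 0.011 29.99548763036728 [ 0.01  0.54  0.35  1.77 -0.23  0.88  2.17] 36.7833
```

{"name": "move_arm", "arguments": {"increments": [[0, 0, 0, 0, 0, 0, 155], [0, 0, 0, 0, 0, 0, 155], [0, 0, 0, 0, 0, 0, 155], [0, 0, 0, 0, 0, 0, 155], [0, 0, 20, 0, 0, 0, 155]]}}

```text
time_s: 37.2
eef_pos: [0.6129, -0.2299, 0.1028]
orientation: [-0.002, -0.07, 0.998, 0.001]
wrist_force: [-0.6, 1.0, 0.3]
width: 0.036
grip_force: 0.0
```

{"name": "move_arm", "arguments": {"increments": [[0, 0, 35, 0, 0, 0, 155], [0, 0, 40, 0, 0, 0, 140], [0, 0, 20, 0, 0, 0, 120], [-11, 38, 0, 0, 0, 0, 110], [-11, 38, 0, 0, 0, 0, 110]]}}

```text
time_s: 37.62
eef_pos: [0.5928, -0.1562, 0.2022]
orientation: [0.002, -0.068, 0.998, -0.001]
wrist_force: [1.8, 0.9, -0.3]
width: 0.0533
grip_force: 0.0
```

{"name": "move_arm", "arguments": {"increments": [[-11, 38, 0, 0, 0, 0, 110], [-11, 38, 0, 0, 0, 0, 110], [-11, 38, 0, 0, 0, 0, 110], [-11, 38, 0, 0, 0, 0, 110], [-11, 38, 0, 0, 0, 0, 110]]}}

```text
time_s: 38.03
eef_pos: [0.5367, 0.0368, 0.2009]
orientation: [0.0, -0.07, 0.998, 0.0]
wrist_force: [1.8, 0.2, -0.1]
width: 0.0531
grip_force: 0.0
```

{"name": "move_arm", "arguments": {"increments": [[-11, 38, 0, 0, 0, 0, 110], [-11, 38, 0, 0, 0, 0, 110], [-11, 38, 0, 0, 0, 0, 110], [-11, 38, 0, 0, 0, 0.12, 110], [-11, 38, 0, 0, 0, 0.12, 110]]}}

```text
time_s: 38.45
eef_pos: [0.4815, 0.2269, 0.201]
orientation: [0.0, -0.192, 0.981, 0.0]
wrist_force: [0.4, -0.6, 0.8]
width: 0.0535
grip_force: 0.0
```

{"name": "move_arm", "arguments": {"increments": [[-11, 38, 0, 0, 0, 0.12, 110], [0, 0, 0, 0, 0, 0, 110]]}}

```text
time_s: 38.62
eef_pos: [0.4684, 0.2708, 0.2008]
orientation: [0.0, -0.256, 0.967, 0.001]
wrist_force: [-0.2, 0.9, 0.0]
width: 0.0537
grip_force: 0.0
```

```bash
python3 st.py
python3 - <<'E'
from h import *
im=env.camera('top')[:,:,::-1];si=env.camera('side')[:,:,::-1]
a=cv2.resize(im[225:285,95:150],(440,480),interpolation=cv2.INTER_CUBIC)
b=cv2.resize(si[120:180,150:210],(360,360),interpolation=cv2.INTER_CUBIC)
o=np.zeros((480,800,3),np.uint8); o[:,:440]=a;o[:360,440:]=b
cv2.imwrite('pics/z6.png',o)
print(px('side',[.4374,.3777,.091]),px('top',[.4374,.3777,.091]))
E
```

```text
[0.4684 0.2708 0.2008] yaw 119.62 F [-0.2  0.9  0. ] T [ 0.14  0.09 -0.04] w 0.0537 0.0 [-0.72  0.21  0.09  1.92 -0.03  1.01  1.47] 38.6167
[179.3 139.5] [117.  255.8]
```

View pics/z6.png

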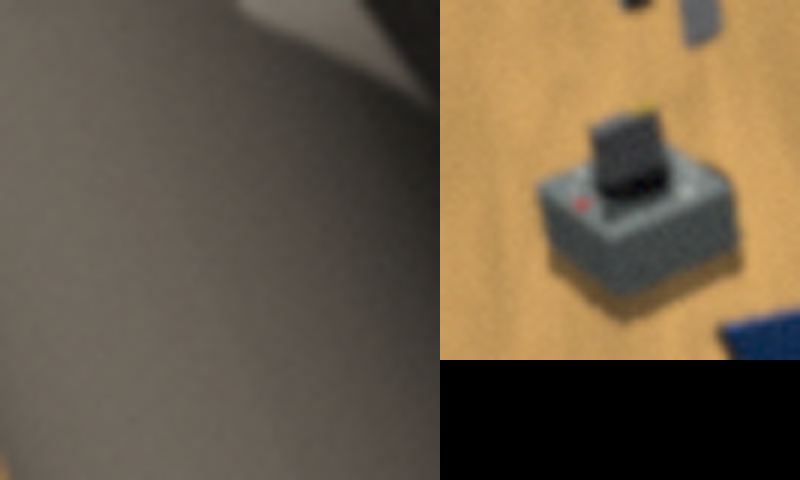

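{"name": "move_arm", "arguments": {"increments": [[-10, 36, 0, 0, 0, 0, 110], [-10, 36, 0, 0, 0, 0, 110], [-10, 35, 0, 0, 0, 0, 110], [0, 0, -35, 0, 0, 0, 110], [0, 0, -35, 0, 0, 0, 110]]}}

```text
time_s: 39.13
eef_pos: [0.4422, 0.3719, 0.1312]
orientation: [0.002, -0.248, 0.969, 0.001]
wrist_force: [1.3, 0.2, -0.4]
width: 0.0536
grip_force: 0.0
```

{"name": "move_arm", "arguments": {"increments": [[0, 0, -30, 0, 0, 0, 110], [0, 0, -25, 0, 0, 0, 110], [0, 0, -11, 0, 0, 0, 110], [0, 0, 0, 0, 0, 0, 110], [0, 0, 0, 0, 0, 0, 255]], "newtons": 25}}

```text
time_s: 39.55
eef_pos: [0.4422, 0.3694, 0.0651]
orientation: [0.0, -0.247, 0.969, -0.0]
wrist_force: [0.6, 0.1, 0.7]
width: 0.0497
grip_force: 0.0
```

{"name": "move_arm", "arguments": {"increments": [[0, 0, 0, 0, 0, 0, 255], [0, 0, 0, 0, 0, 0, 255], [0, 0, 0, 0, 0, 0, 255], [0, 0, 0, 0, 0, 0, 255], [0, 0, 0, 0, 0, 0, 255]]}}

```text
time_s: 39.97
eef_pos: [0.4393, 0.3759, 0.066]
orientation: [0.001, -0.249, 0.968, 0.004]
wrist_force: [-20.7, 35.3, -3.4]
width: 0.0171
grip_force: 20.4
```

```bash
python3 st.py
```

```text
[0.4393 0.3759 0.066 ] yaw 118.85 F [-20.7  35.3  -3.4] T [8.53 4.85 0.06] w 0.0171 20.380799174308777 [-0.84  0.43  0.03  1.95 -0.03  0.76  1.28] 39.9667
```

{"name": "move_arm", "arguments": {"increments": [[-2, 4, 0, 0, 0, 0, 255], [-2, 4, 0, 0, 0, 0, 255], [0, 0, 0, 0, 0, 0, 255], [0, 0, 0, 0, 0, 0, 255]]}}

```text
time_s: 40.3
eef_pos: [0.4379, 0.3784, 0.0659]
orientation: [0.001, -0.248, 0.969, 0.0]
wrist_force: [-1.7, -1.3, 8.4]
width: 0.0137
grip_force: 25.0
```

```bash
python3 st.py
```

```text
[0.4379 0.3784 0.0659] yaw 118.66 F [-1.7 -1.3  8.4] T [-0.35  0.57 -0.03] w 0.0137 25.001419186592102 [-0.85  0.43  0.03  1.94 -0.02  0.76  1.27] 40.3
```

Centred. Turn anticlockwise 90° (three clicks from the sixth).

{"name": "move_arm", "arguments": {"increments": [[0, 0, 0, 0, 0, 0.12, 255], [0, 0, 0, 0, 0, 0.12, 255], [0, 0, 0, 0, 0, 0.12, 255], [0, 0, 0, 0, 0, 0.12, 255], [0, 0, 0, 0, 0, 0.12, 255]]}}

```text
time_s: 40.72
eef_pos: [0.4378, 0.3786, 0.0659]
orientation: [0.001, -0.525, 0.851, 0.0]
wrist_force: [-2.0, -1.4, 7.4]
width: 0.0144
grip_force: 25.2
```

{"name": "move_arm", "arguments": {"increments": [[0, 0, 0, 0, 0, 0.12, 255], [0, 0, 0, 0, 0, 0.12, 255], [0, 0, 0, 0, 0, 0.12, 255], [0, 0, 0, 0, 0, 0.12, 255], [0, 0, 0, 0, 0, 0.12, 255]]}}

```text
time_s: 41.13
eef_pos: [0.4376, 0.3786, 0.0659]
orientation: [-0.001, 0.753, -0.658, -0.0]
wrist_force: [-8.1, 4.9, 6.8]
width: 0.0141
grip_force: 25.3
```

{"name": "move_arm", "arguments": {"increments": [[0, 0, 0, 0, 0, 0.12, 255], [0, 0, 0, 0, 0, 0.12, 255], [0, 0, 0, 0, 0, 0.12, 255], [0, 0, 0, 0, 0, 0.01, 255], [0, 0, 0, 0, 0, 0, 255]]}}

```text
time_s: 41.55
eef_pos: [0.4372, 0.3787, 0.0659]
orientation: [-0.001, 0.86, -0.51, -0.0]
wrist_force: [-6.9, -0.3, 10.6]
width: 0.0137
grip_force: 25.0
```

```bash
python3 st.py
```

```text
[0.4372 0.3787 0.0659] yaw -151.28 F [-6.9 -0.3 10.6] T [0.14 1.99 0.01] w 0.0137 24.9530428647995 [-0.56  0.45 -0.34  1.93  0.2   0.79  2.64] 41.55
```

{"name": "move_arm", "arguments": {"increments": [[0, 0, 0, 0, 0, 0, 110], [0, 0, 0, 0, 0, 0, 110], [0, 0, 0, 0, 0, 0, 110], [0, 0, 0, 0, 0, 0, 110], [0, 0, 25, 0, 0, 0, 110]]}}

```text
time_s: 41.97
eef_pos: [0.4359, 0.3761, 0.0862]
orientation: [0.003, 0.86, -0.51, -0.001]
wrist_force: [-0.1, 0.3, -0.8]
width: 0.044
grip_force: 0.0
```

{"name": "move_arm", "arguments": {"increments": [[0, 0, 35, 0, 0, 0, 110], [0, 0, 35, 0, 0, -0.12, 110], [0, 0, 35, 0, 0, -0.12, 110], [0, 0, 10, 0, 0, -0.12, 110], [-20, 30, 0, 0, 0, -0.12, 110]]}}

```text
time_s: 42.38
eef_pos: [0.4235, 0.4034, 0.2082]
orientation: [-0.002, 0.71, -0.704, 0.002]
wrist_force: [1.1, 0.1, -0.9]
width: 0.0533
grip_force: 0.0
```

{"name": "move_arm", "arguments": {"increments": [[-25, 30, 0, 0, 0, -0.12, 110], [-25, 30, 0, 0, 0, -0.12, 110], [-25, 30, 0, 0, 0, -0.12, 110], [-25, 30, 0, 0, 0, -0.12, 110], [-25, 30, 0, 0, 0, -0.12, 110]]}}

```text
time_s: 42.8
eef_pos: [0.2968, 0.5527, 0.2046]
orientation: [0.0, -0.483, 0.875, -0.0]
wrist_force: [1.0, 1.0, 0.5]
width: 0.0531
grip_force: 0.0
```

{"name": "move_arm", "arguments": {"increments": [[-25, 30, 0, 0, 0, 0, 110], [-25, 30, 0, 0, 0, 0, 110], [-25, 30, 0, 0, 0, 0, 110], [0, 0, 0, 0, 0, 0, 110]]}}

```text
time_s: 43.13
eef_pos: [0.215, 0.6467, 0.2041]
orientation: [-0.001, -0.49, 0.872, 0.002]
wrist_force: [-1.0, -0.8, -0.5]
width: 0.0536
grip_force: 0.0
```

```bash
python3 st.py
python3 - <<'E'
from h import *
im=env.camera('top')[:,:,::-1];si=env.camera('side')[:,:,::-1]
a=cv2.resize(im[140:285,95:350],(510,290),interpolation=cv2.INTER_CUBIC)
c=cv2.resize(im[225:285,95:150],(280,305),interpolation=cv2.INTER_CUBIC)
b=cv2.resize(si[140:290,150:340],(380,300),interpolation=cv2.INTER_CUBIC)
o=np.zeros((600,800,3),np.uint8); o[:290,:510]=a;o[:305,515:795]=c;o[300:,:380]=b
cv2.imwrite('pics/z7.png',o)
E
```

```text
[0.215  0.6467 0.2041] yaw 148.64 F [-1.  -0.8 -0.5] T [0.02 0.14 0.04] w 0.0536 0.0 [-1.12  0.46 -0.31  1.57  0.14  1.13  1.14] 43.1333
```

View pics/z7.png

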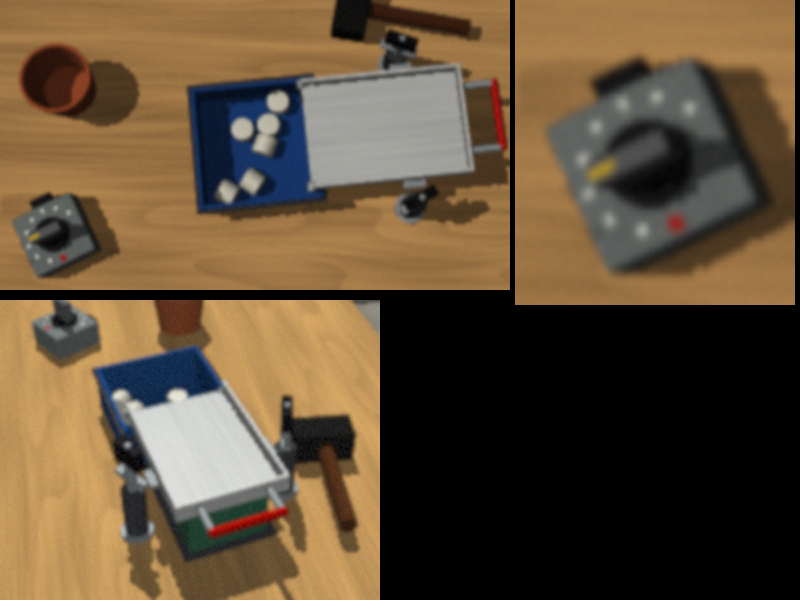

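The dial pointer's direction (-66,29) matches the third dot's (-61,31). The tray is level and empty, all six pieces are in the bowl, and both clamps are backed off.

```bash
python3 -c "
from station import env
print(env.job_done())"
```

```text
the job is handed in; nothing more can be done
None
```

I handed the job in after about 43 s of robot time: all four bench pieces were loaded, both clamps are backed off to their stops, all six pieces are in the bowl, the tray is back down level, and the dial is on its third click.

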